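# Load the vacuum leak-test station

### The arm

A 6-joint arm with a two-finger parallel gripper is mounted at the origin on the work surface. World frame = base frame: x ahead of the robot, y to its left, z up, the work surface at z = 0. Lengths are in mm, angles in rad, forces in N, time in s.
With the tool pointing down it reaches from about 350 to 975 mm from the base axis. Payload 7.1 kg.
Tool frame: the origin (TCP) lies at the very end of the fingers, on their centre line; the grasp point (between the pads) lies 19 mm behind it; z points along the fingers, x is the direction in which the jaws open and shut, and the axes are right-handed (so a half turn about z gives the same grasp; the last joint's range is limited). The gripper opens to 88 mm and grips with 3 to 60 N. Pads are 20 mm wide; open, the fingers measure 115 mm over their backs; the gripper's body (75 mm by 178 mm) begins 61 mm behind the grasp point.
Start: joints at [1.166, 0.423, 1.63, -0, 1.089, -0.019], TCP at [235.155, 579.057, 222.675] pointing down, gripper open.
Joint ranges: [-3, 3], [-0.9, 2.11], [0.09, 2.58], [-1.31, 4.45], [0.11, 2.69], [-2.54, 2.54]. Speed limits (rad/s): [2.39, 2.39, 3.01, 3.14, 3.14, 3.14].

### API

Orientations are given as a rotation vector (axis times angle).
In Python, from workcell import ctrl gives the robot as it stands. The module is installed in compiled form; this text tells all that it offers.
- The arm moves only by the tool move_arm, never from a script. Its argument "motion" is a list of rows, each a list of 2 entries, a list of its own where there are three numbers: the shift along the tool's x, y, z normalised to -1 to 1, where 1 is 150 mm, then the turn, a rotation vector about the tool's x, y, z normalised to -1 to 1, where 1 is 60 degrees. In form: [[[x, y, z], [rx, ry, rz]], ...]. A call has exactly 5 rows; each row is the pose to reach, as a shift and turn from the pose commanded when the call began, along the tool's axes at that moment; what a row does not reach only later rows make up. A row lasts 1/8 s, in which the tool goes at most 62.5 mm and 10.7 degrees, less where a joint would pass 70% of its speed; a pose out of reach is approached as far as the arm can. A call with a number of a shift or a turn outside -1 to 1 is refused whole. A call with a gripper value outside its range is refused whole. "gripper" is the opening, from 0 (shut) to 1 (fully open), set as the call begins (left out, the last holds). The fingers move at their own pace and stop on an object; the grip force is fixed at half the most. Time passes only in rows, so rows that repeat a pose let the fingers close, or fill a call up. It gives the time, the measured TCP pose, the force and the opening at its end, in the units of the state.
- ctrl.get_obs(): the state, without advancing time (a new reading comes with each control period).
- ctrl.get_image(name): name is "scene" or "side" or "wrist"; returns a dict with "pixels" (420x560x3 uint8, red, green, blue), "camera_matrix" (3x3 intrinsics, pixels), "D" ([k1, k2, p1, p2, k3] as OpenCV has them; the pictures are not rectified), "R" (3x3) and "t" (3): a world point X has camera coordinates R X + t; the wrist camera has in their place "mount" (4x4, takes a point from camera to tool coordinates, whose origin is the TCP and whose axes are the tool frame's). Camera axes: x right, y down, z forward; pixel columns grow to the right and rows downward; lengths in mm; the calibration is good to about 2 mm. A picture is of the moment at which its call begins: read the wrist's pose just before it. There is no depth.
- ctrl.close_job(): hands the job in, once; it reports no verdict.
Trained networks look in the newest picture that a camera, given by its name, has taken for a name from the list of things; names that differ only in an ending like _2 or _b are one class to them, and where a whole thing is asked for, a point or a joint stands for the part that bears it (a point fixed in the world has none). Each returns a list of dicts, best first, with "p" (0 to 1); they miss things now and then, are a little off and sometimes report something else, mostly with a low value. They report only what shows in the picture. A call takes as long as a camera call. They do not tell look-alikes from the thing itself.
- ctrl.boxes_of(camera, name): "location" ([x, y, z] in mm, in world coordinates, good to about 4 mm: the middle of the surface that is visible of it).
- ctrl.regions_of(camera, name): "mask" (420x560 bool, what is visible of it).
- ctrl.pinpoint(camera, name): "location" ([x, y, z] in mm, in world coordinates, good to about 4 mm: a listed point, or the origin of a listed thing).
The state is a dict: "t": time; "qpos": joint angles; "qvel": joint speeds; "joint_torque": joint torques, N m; "ee_pos": TCP position; "orientation": TCP orientation; "ft_force": force on the tool from outside, world axes, zero at the start; "moment": the same for the moment, N m; "width": finger opening in mm.
Only numpy, scipy, OpenCV 4.12 (cv2) and the standard library are available. Lean on these libraries where they do the work, as an engineer would, in place of code of your own. Each camera call takes 0.05 s, during which the arm holds its last target.

### The job

Run up a leak test: lift the clear bell jar off the vacuum plate and park it upright on the square black mat, then stand every sealed pot upright on the plate, grouped near its middle, and put the bell jar back flat and centred over them. Then turn the regulator knob until its white pointer line is on the thick black mark, and only after that slide the steel lock fork fully home over the knob. Leave the other things on the bench alone.

Things in the scene. Friction and masses are not known exactly. Their poses are not given: they have to be found in the camera images.
- jar_knob (a point): Bell jar: clear plastic dome open below, 190 mm outside and 180 mm inside diameter over its lower 85 mm (the walls taper in above), 130 mm tall, about 0.7 kg, grey rim band, with an upright black round knob 36 mm across and 48 mm tall on top. The point is the knob's centre, 154 mm above the rim; z is the jar's axis.
- jar_rim (a point): The centre of the bell jar's open mouth, in the plane of its bottom rim; z points up through the knob.
- plate_top (a point): Vacuum plate: fixed round aluminium disc 230 mm across and 16 mm thick with a dark seal ring; the point is the centre of its top face. The jar belongs centred on it, and all pots inside the jar.
- mat_mid (a point): Square black parking mat, 215 mm, paper thin, on the bench; the point is its centre at bench height, its x and y axes run along the edges.
- pot0_mid (a point): closed round pot, white body with a steel screw lid, 44 mm across, 60 mm tall, weighted at the bottom, about 0.14 kg; the point is its centre, half-way up (30 mm above its foot). Absent in some starts. The pots start on a white square mat, 80 mm apart.
- pot1_mid (a point): closed round pot, white body with a steel screw lid, 44 mm across, 60 mm tall, weighted at the bottom, about 0.14 kg; the point is its centre, half-way up (30 mm above its foot). Absent in some starts.
- pot2_mid (a point): closed round pot, white body with a steel screw lid, 44 mm across, 60 mm tall, weighted at the bottom, about 0.14 kg; the point is its centre, half-way up (30 mm above its foot). Absent in some starts.
- pot3_mid (a point): closed round pot, white body with a steel screw lid, 44 mm across, 60 mm tall, weighted at the bottom, about 0.14 kg; the point is its centre, half-way up (30 mm above its foot). Absent in some starts.
- regulator: Vacuum regulator: fixed white box 210 x 100 x 45 mm (x, y, z). The origin is the centre of its underside; z is up; x points from the lock to the knob, which is the way the lock slides home. The knob stands on its top 55 mm along +x, and the thick black mark is painted beyond the knob on the same x line.
- knob (a joint): Knob angle in rad, 0 to 2.6, growing clockwise seen from above, light friction (0.05 N m), stays where left. At 2.0 the pointer line is on the thick black mark and the knob's bar lies along the regulator's x. The bar's pointer direction, as an angle from the regulator's x, counter-clockwise from above, is 2.0 minus this value.
- knob_grip (a point): Where to grip the knob: on its axis, 40 mm above the box top. The knob is an upright black bar 46 mm long, 14 mm thick, from 4 to 58 mm above the box top, with a white line on its pointer end; x of this point is the pointer direction.
- lock (a joint): Lock slide in m: 0 drawn back, 0.075 fully home with its two prongs either side of the knob's bar. Sliding friction about 2 N, stays where left. The gap between prongs is 20 mm, so it passes the 14 mm bar only when the bar lies along the slide (knob near the mark). The prong tips are 55 mm short of the knob's axis at 0; the prongs' tops are 14 mm above the box top.
- lock_fin (a point): Centre of the lock's upright steel fin, 34 mm above the box top. The fin is 34 mm long along the regulator's x, 12 mm thick across it, and rises to 49 mm above the box top; pinch it across its thickness and slide it along the regulator's +x.
- carton: Bystander: closed cardboard carton 75 x 160 x 50 mm; origin at the centre of its underside.
- beaker: Bystander: glass beaker 72 mm across, 85 mm tall; origin at the centre of its underside.
- flask: Bystander: small closed jar 60 mm across, 100 mm tall; origin at the centre of its underside.
There are look-alikes about, which are no part of the job. What is meant by the part that bears jar_knob is not red, and is the larger of those in its own colour.

How it is judged:
By the outcome, as a careful person would: the job done as asked, in the order asked, and still so for the second after the job is handed in, with the robot touching nothing.
Of pot0, pot1, pot2, pot3 only 2 to 4 are there at a start; the rules pass over those that are not, and their reading is None.
At some moment in a run one of pot0, pot1, pot2, pot3 may be knocked a few centimetres aside while the robot is not near it.
It also fails if it takes over 210 s, if anything falls off the work surface, if the arm or the gripper's body presses on something with over 40 N, if the wrist force passes 120 N, or if a joint passes its speed limit or range.

## Working session

There is one attempt and no reset: what is moved stays moved. The work goes in short steps, Python scripts to look and compute and a tool call to move; the robot and the scene stay as the last step left them, time stands still between calls to the robot, and variables do not carry over. Pictures are saved under pics/ and viewed, and the job is handed in when it is done.

Besides the shell and the picture viewer there is one more tool, called after ">>>" in YAML: its name, and indented under it one key for each argument. move_arm: Moves the arm, as the interface text tells. Its arguments: {"type":"object","properties":{"motion":{"type":"array","items":{"type":"array"}},"gripper":{"type":"number"}},"required":["motion"]}

```bash
mkdir -p pics; ls; cat > h.py <<'E'
import numpy as np, cv2
from workcell import ctrl
from scipy.spatial.transform import Rotation as R
def save(cam,fn):
    im=ctrl.get_image(cam); cv2.imwrite('pics/'+fn,cv2.cvtColor(im['pixels'],cv2.COLOR_RGB2BGR)); return im
def pts(cam,names,f='pinpoint',n=4):
    for k in names:
        try:
            r=getattr(ctrl,f)(cam,k)
            print(cam,k,[(round(d['p'],2),np.round(d['location']).tolist()) for d in r[:n]])
        except Exception as e: print(k,e)
E
python3 - <<'E'
from h import *
o=ctrl.get_obs()
for k in o: print(k,np.round(o[k],3))
print(R.from_rotvec(o['orientation']).as_matrix().round(3))
for c in ['scene','side','wrist']:
    save(c,c+'0.png')
    if c!='wrist' :pts(c,['jar_knob','jar_rim','plate_top','mat_mid','pot0_mid','regulator','knob_grip','lock_fin','carton','beaker','flask'])
E
```

```text
pics
t 0.0
qpos [ 1.166  0.424  1.631  0.     1.089 -0.019]
qvel [ 0.001  0.001 -0.     0.     0.    -0.   ]
joint_torque [ 2.0000e-03 -5.4465e+01 -2.7366e+01  6.5000e-02  2.3000e-02 -0.0000e+00]
ee_pos [234.948 578.576 221.921]
orientation [ 2.605e+00  1.754e+00 -2.000e-03]
ft_force [ 0.328  0.108 -0.463]
moment [-0.028 -0.009  0.019]
width 87.753
[[ 0.376  0.926 -0.001]
 [ 0.926 -0.376 -0.001]
 [-0.001 -0.    -1.   ]]
scene jar_knob [(0.9, [585.0, 106.0, 172.0]), (0.76, [360.0, -132.0, 152.0]), (0.64, [326.0, 156.0, 119.0])]
scene jar_rim [(0.49, [737.0, 323.0, 0.0])]
scene plate_top []
scene mat_mid [(0.59, [476.0, 383.0, -1.0])]
scene pot0_mid [(0.8, [564.0, -178.0, 30.0]), (0.44, [742.0, 322.0, 0.0]), (0.34, [475.0, 382.0, -3.0])]
scene regulator [(0.9, [484.0, -385.0, 3.0])]
scene knob_grip [(0.75, [534.0, -389.0, 82.0])]
scene lock_fin [(0.91, [407.0, -390.0, 75.0]), (0.59, [804.0, 23.0, 2.0])]
scene carton [(0.8, [802.0, 21.0, 1.0]), (0.25, [564.0, -174.0, 29.0])]
scene beaker [(0.77, [710.0, -312.0, -1.0]), (0.16, [641.0, -93.0, 31.0])]
scene flask [(0.66, [741.0, 324.0, 3.0])]
side jar_knob [(0.91, [360.0, -140.0, 153.0]), (0.75, [583.0, 104.0, 169.0]), (0.55, [332.0, 152.0, 113.0]), (0.39, [565.0, -179.0, 34.0])]
side jar_rim []
side plate_top []
side mat_mid [(0.95, [477.0, 388.0, 1.0]), (0.3, [639.0, -90.0, 29.0])]
side pot0_mid [(0.77, [564.0, -182.0, 33.0])]
side regulator [(0.73, [483.0, -394.0, 2.0])]
side knob_grip [(0.67, [539.0, -387.0, 84.0])]
side lock_fin [(0.87, [411.0, -383.0, 77.0]), (0.47, [637.0, -88.0, 28.0])]
side carton [(0.94, [805.0, 22.0, -0.0])]
side beaker [(0.56, [712.0, -318.0, -2.0])]
side flask [(0.56, [738.0, 322.0, -6.0]), (0.5, [534.0, -390.0, 85.0])]
```

View pics/scene0.png

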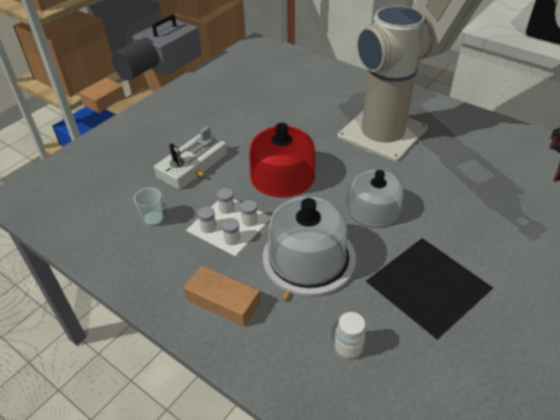

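View pics/side0.png

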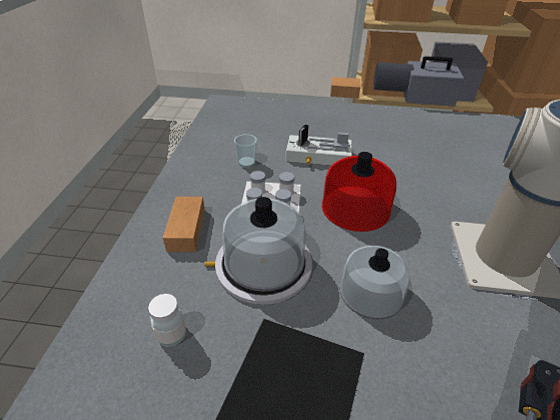

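View pics/wrist0.png

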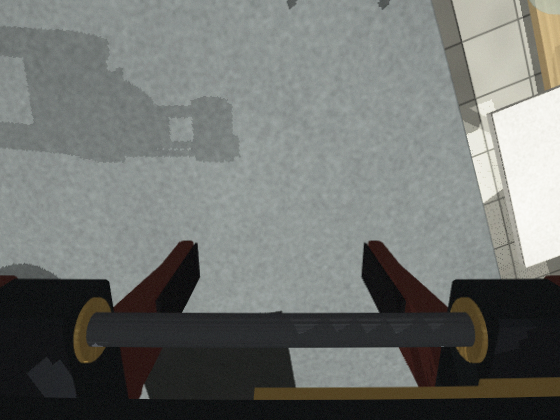

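```bash
python3 - <<'E'
from h import *
for i in range(2):
  for c in ['scene','side']:
    ctrl.get_image(c)
    pts(c,['jar_knob','jar_rim','plate_top','mat_mid','pot0_mid','pot1_mid','pot2_mid','pot3_mid','knob_grip','lock_fin'],n=6)
E
```

```text
scene jar_knob [(0.67, [326.0, 158.0, 116.0]), (0.66, [358.0, -136.0, 154.0]), (0.57, [583.0, 108.0, 170.0])]
scene jar_rim []
scene plate_top []
scene mat_mid [(0.61, [478.0, 385.0, -0.0])]
scene pot0_mid [(0.84, [563.0, -177.0, 30.0]), (0.32, [638.0, -92.0, 28.0])]
scene pot1_mid [(0.95, [569.0, -93.0, 23.0])]
scene pot2_mid [(0.76, [646.0, -166.0, 31.0])]
scene pot3_mid []
scene knob_grip [(0.77, [536.0, -388.0, 85.0])]
scene lock_fin [(0.83, [411.0, -390.0, 76.0])]
side jar_knob [(0.92, [329.0, 152.0, 114.0]), (0.9, [582.0, 107.0, 170.0]), (0.59, [358.0, -139.0, 153.0])]
side jar_rim []
side plate_top [(0.38, [581.0, 108.0, 170.0]), (0.29, [637.0, -87.0, 29.0])]
side mat_mid [(0.96, [477.0, 390.0, 3.0])]
side pot0_mid [(0.82, [565.0, -182.0, 31.0])]
side pot1_mid [(0.73, [637.0, -89.0, 29.0]), (0.68, [566.0, -97.0, 30.0])]
side pot2_mid [(0.54, [650.0, -169.0, 34.0])]
side pot3_mid [(0.58, [640.0, -89.0, 29.0]), (0.55, [568.0, -98.0, 27.0]), (0.23, [478.0, 388.0, 1.0])]
side knob_grip [(0.48, [535.0, -389.0, 82.0]), (0.17, [480.0, -391.0, 3.0])]
side lock_fin [(0.8, [410.0, -387.
[... 391 characters left out ...]
, 33.0])]
scene pot3_mid [(0.89, [639.0, -93.0, 30.0])]
scene knob_grip [(0.7, [535.0, -389.0, 84.0])]
scene lock_fin [(0.74, [408.0, -390.0, 73.0])]
side jar_knob [(0.96, [334.0, 156.0, 111.0]), (0.94, [582.0, 105.0, 172.0]), (0.66, [362.0, -138.0, 155.0])]
side jar_rim []
side plate_top [(0.24, [636.0, -88.0, 28.0])]
side mat_mid [(0.85, [476.0, 387.0, 2.0])]
side pot0_mid [(0.82, [564.0, -181.0, 33.0])]
side pot1_mid [(0.59, [409.0, -385.0, 78.0]), (0.49, [567.0, -99.0, 32.0])]
side pot2_mid [(0.82, [647.0, -172.0, 33.0])]
side pot3_mid [(0.53, [639.0, -89.0, 28.0])]
side knob_grip [(0.62, [535.0, -387.0, 83.0])]
side lock_fin [(0.65, [409.0, -387.0, 78.0]), (0.22, [566.0, -182.0, 34.0])]
```

```bash
python3 - <<'E'
from h import *
for c in ['scene','side']:
    im=ctrl.get_image(c);p=im['pixels']
    print(im['camera_matrix'],im['D'],np.linalg.inv(im['R'])@(-np.array(im['t'])))
    x0,y0,x1,y1=((140,110,400,340) if c=='scene' else (150,110,420,330))
    cr=cv2.cvtColor(p[y0:y1,x0:x1],cv2.COLOR_RGB2BGR)
    cv2.imwrite('pics/%s_c.png'%c,cv2.resize(cr,None,fx=2.9,fy=2.6,interpolation=cv2.INTER_CUBIC))
print(ctrl.get_image('wrist')['mount'],ctrl.get_image('wrist')['camera_matrix'])
E
```

```text
[[515.76293057   0.         277.98734052]
 [  0.         515.76293057 212.57090094]
 [  0.           0.           1.        ]] [-0.03393026  0.          0.          0.          0.        ] [1284.66043115  565.88851221  989.70466589]
[[389.55580495   0.         276.80125859]
 [  0.         389.55580495 205.22097773]
 [  0.           0.           1.        ]] [0.00523348 0.         0.         0.         0.        ] [469.40576961 723.97854526 718.02415959]
[[ 9.99999944e-01 -3.16635451e-04 -1.12665995e-04  1.86734986e-01]
 [ 3.35269392e-04  9.63164134e-01  2.68913999e-01 -7.35594980e+01]
 [ 2.33681395e-05 -2.68914022e-01  9.63164186e-01 -1.62115780e+02]
 [ 0.00000000e+00  0.00000000e+00  0.00000000e+00  1.00000000e+00]] [[328.71541142   0.         280.2198661 ]
 [  0.         328.71541142 208.97245907]
 [  0.           0.           1.        ]]
```

View pics/scene_c.png

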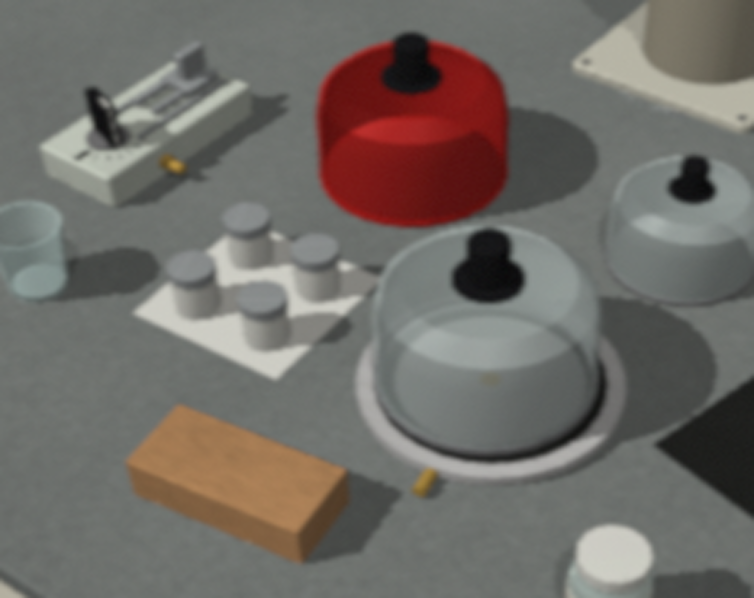

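View pics/side_c.png

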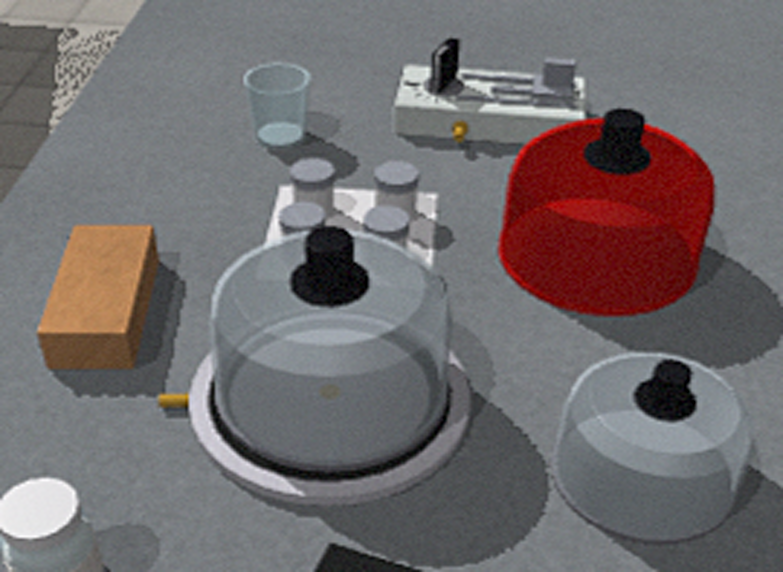

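```bash
cat >> h.py <<'E'
def to(x,y,z,yaw=45,maxs=1.0):
    o=ctrl.get_obs(); Rm=R.from_rotvec(o['orientation'])
    c,s=np.cos(np.radians(yaw)),np.sin(np.radians(yaw))
    T=R.from_matrix(np.array([[c,s,0],[s,-c,0],[0,0,-1]]))
    d=Rm.inv().apply(np.array([x,y,z])-o['ee_pos'])/150
    rv=(Rm.inv()*T).as_rotvec()/np.radians(60)
    n=int(np.ceil(max(abs(d).max(),abs(rv).max())/maxs))
    print('t',round(o['t'],2),'shift',d.round(3),'rot',rv.round(3),'calls',n,'ee',np.round(o['ee_pos'],1),'F',np.round(o['ft_force'],1),'w',round(float(o['width']),1))
def proj(im,X):
    X=np.atleast_2d(np.array(X,float)); rv,_=cv2.Rodrigues(np.array(im['R']))
    return cv2.projectPoints(X,rv,np.array(im['t'],float),np.array(im['camera_matrix']),np.array(im['D']))[0][:,0]
def ray(im,uv,z):
    p=cv2.undistortPoints(np.array(uv,float).reshape(-1,1,2),np.array(im['camera_matrix']),np.array(im['D']))[:,0]
    Rr=np.array(im['R']);C=-Rr.T@np.array(im['t'])
    d=np.c_[p,np.ones(len(p))]@Rr
    return C+d*((z-C[2])/d[:,2])[:,None]
def wimg():
    o=ctrl.get_obs(); im=ctrl.get_image('wrist')
    M=np.array(im['mount']); W=np.eye(4); W[:3,:3]=R.from_rotvec(o['orientation']).as_matrix(); W[:3,3]=o['ee_pos']
    E=np.linalg.inv(W@M); im['R']=E[:3,:3]; im['t']=E[:3,3]; return im
E
python3 -c "
from h import *
to(583.5,106,225,45)"
```

```text
t 3.65 shift [-2.048  3.338 -0.015] rot [0.    0.    0.382] calls 4 ee [235.2 579.1 222.7] F [-0.6  0.4  0. ] w 88.0
```

>>> move_arm:
  motion:
    - [[-0.25,0.4,0],[0,0,0.15]]
    - [[-0.5,0.8,0],[0,0,0.3]]
    - [[-0.61,1,-0.02],[0,0,0.382]]
    - [[-0.61,1,-0.02],[0,0,0.382]]
    - [[-0.61,1,-0.02],[0,0,0.382]]
  gripper: 0.8

```text
t: 4.28
ee_pos: [339.7, 438.2, 225.9]
orientation: [-2.902, -1.201, -0.001]
ft_force: [-0.2, 0.3, 0.2]
width: 70.4
```

```bash
python3 -c "
from h import *
to(583.5,106,225,45)"
```

```text
t 4.28 shift [-0.416  2.715  0.005] rot [-0. -0. -0.] calls 3 ee [339.7 438.2 225.9] F [-0.2  0.3  0.2] w 70.4
```

>>> move_arm:
  motion:
    - [[-0.07,0.4,0],[0,0,0]]
    - [[-0.12,0.8,0],[0,0,0]]
    - [[-0.15,1,0],[0,0,0]]
    - [[-0.15,1,0],[0,0,0]]
    - [[-0.15,1,0],[0,0,0]]

```text
t: 4.9
ee_pos: [429.2, 317.1, 225.6]
orientation: [-2.902, -1.203, 0.0]
ft_force: [-0.0, 0.4, -0.4]
width: 70.3
```

>>> move_arm:
  motion:
    - [[-0.07,0.4,0],[0,0,0]]
    - [[-0.12,0.8,0],[0,0,0]]
    - [[-0.15,1,0],[0,0,0]]
    - [[-0.15,1,0],[0,0,0]]
    - [[-0.15,1,0],[0,0,0]]

```text
t: 5.52
ee_pos: [519.1, 195.3, 225.5]
orientation: [-2.901, -1.204, 0.001]
ft_force: [-0.4, 0.7, 0.1]
width: 70.0
```

```bash
python3 - <<'E'
from h import *
to(583.5,106,225,45)
im=wimg(); cv2.imwrite('pics/w1.png',im['pixels'][:,:,::-1])
pts('wrist',['jar_knob','plate_top','jar_rim'])
E
```

```text
t 5.53 shift [-0.118  0.725  0.003] rot [-0.001  0.     0.001] calls 1 ee [519.1 195.3 225.5] F [-0.4  0.7  0.1] w 70.0
wrist jar_knob [(0.89, [582.0, 104.0, 176.0]), (0.75, [326.0, 154.0, 113.0])]
wrist plate_top []
wrist jar_rim []
```

View pics/w1.png

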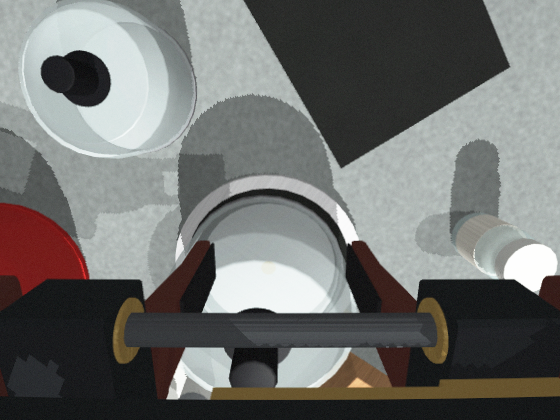

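>>> move_arm:
  motion:
    - [[-0.04,0.2,0],[0,0,0]]
    - [[-0.08,0.4,0],[0,0,0]]
    - [[-0.12,0.6,0],[0,0,0]]
    - [[-0.12,0.725,0],[0,0,0]]
    - [[-0.12,0.725,0],[0,0,0]]

```text
t: 6.35
ee_pos: [584.6, 104.0, 225.6]
orientation: [-2.903, -1.2, -0.0]
ft_force: [1.0, -0.3, -0.2]
width: 70.2
```

```bash
python3 - <<'E'
from h import *
to(583.3,105.8,151.5,45)
for c in ['scene','side']:
    save(c,c+'1.png'); pts(c,['jar_knob'])
E
```

```text
t 6.35 shift [ 0.002 -0.014  0.494] rot [-0.    -0.    -0.001] calls 1 ee [584.6 104.  225.6] F [ 1.  -0.3 -0.2] w 70.2
scene jar_knob [(0.74, [583.0, 107.0, 171.0]), (0.72, [328.0, 156.0, 115.0]), (0.59, [360.0, -133.0, 156.0])]
side jar_knob [(0.76, [332.0, 153.0, 115.0]), (0.64, [582.0, 107.0, 169.0]), (0.62, [361.0, -138.0, 155.0])]
```

View pics/side1.png

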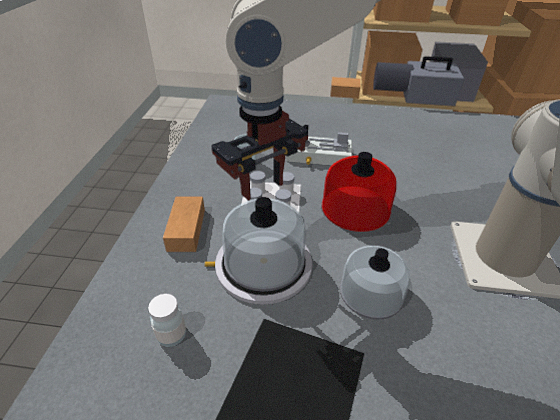

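>>> move_arm:
  motion:
    - [[0.0,-0.015,0.1],[0,0,0]]
    - [[0.0,-0.015,0.2],[0,0,0]]
    - [[0.0,-0.015,0.3],[0,0,0]]
    - [[0.0,-0.015,0.4],[0,0,0]]
    - [[0.0,-0.015,0.49],[0,0,0]]

```text
t: 7.18
ee_pos: [582.3, 105.7, 150.9]
orientation: [-2.903, -1.201, 0.001]
ft_force: [-0.6, 0.1, -0.6]
width: 69.9
```

>>> move_arm:
  motion:
    - [[0,0,0],[0,0,0]]
    - [[0,0,0],[0,0,0]]
    - [[0,0,0],[0,0,0]]
    - [[0,0,0],[0,0,0]]
    - [[0,0,0],[0,0,0]]
  gripper: 0

```text
t: 7.8
ee_pos: [582.3, 105.4, 152.6]
orientation: [2.902, 1.202, -0.0]
ft_force: [-2.4, -2.5, 4.3]
width: 35.4
```

```bash
python3 - <<'E'
from h import *
to(583.3,105.8,251.5,45)
for c in ['scene','side']:
    save(c,c+'2.png'); pts(c,['jar_knob'])
E
```

```text
t 7.8 shift [ 0.006  0.003 -0.659] rot [ 0.  0. -0.] calls 1 ee [582.3 105.4 152.6] F [-2.4 -2.5  4.3] w 35.4
scene jar_knob [(0.87, [584.0, 108.0, 172.0]), (0.72, [327.0, 155.0, 116.0]), (0.72, [357.0, -134.0, 153.0])]
side jar_knob [(0.92, [586.0, 108.0, 171.0]), (0.89, [333.0, 154.0, 115.0]), (0.78, [359.0, -140.0, 153.0]), (0.66, [534.0, -388.0, 85.0])]
```

View pics/side2.png

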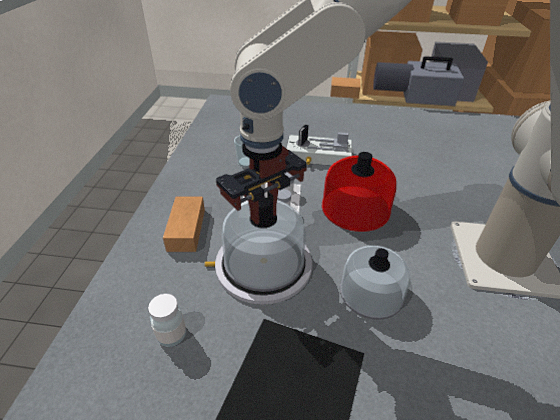

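>>> move_arm:
  motion:
    - [[0,0,-0.06],[0,0,0]]
    - [[0,0,-0.15],[0,0,0]]
    - [[0,0,-0.28],[0,0,0]]
    - [[0,0,-0.42],[0,0,0]]
    - [[0,0,-0.5],[0,0,0]]

```text
t: 8.62
ee_pos: [582.9, 106.0, 228.6]
orientation: [2.902, 1.202, 0.003]
ft_force: [-0.7, 0.0, -6.9]
width: 35.5
```

```bash
python3 - <<'E'
from h import *
to(477,387,228,45)
for c in ['scene','side']:
    save(c,c+'3.png'); pts(c,['jar_knob','plate_top','mat_mid'])
E
```

```text
t 8.62 shift [ 0.825 -1.824  0.004] rot [ 0.001 -0.001 -0.   ] calls 2 ee [582.9 106.  228.6] F [-0.7  0.  -6.9] w 35.5
scene jar_knob [(0.84, [358.0, -133.0, 154.0]), (0.59, [582.0, 107.0, 247.0]), (0.56, [326.0, 152.0, 116.0]), (0.39, [484.0, -386.0, 0.0])]
scene plate_top [(0.81, [586.0, 110.0, 16.0])]
scene mat_mid [(0.89, [477.0, 385.0, 2.0])]
side jar_knob [(0.69, [330.0, 153.0, 112.0]), (0.68, [360.0, -139.0, 155.0]), (0.63, [582.0, 105.0, 244.0])]
side plate_top [(0.57, [579.0, 114.0, 12.0])]
side mat_mid [(0.9, [476.0, 390.0, 4.0])]
```

View pics/side3.png

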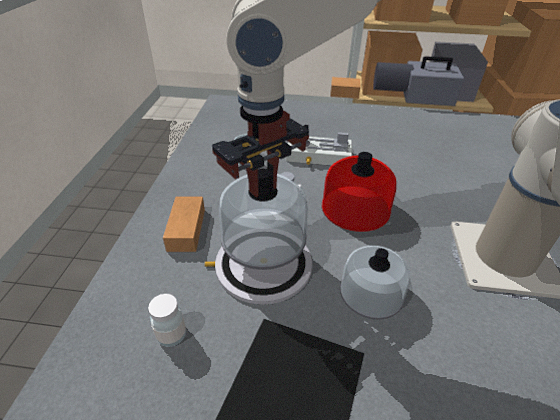

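>>> move_arm:
  motion:
    - [[0.05,-0.1,0],[0,0,0]]
    - [[0.13,-0.29,0],[0,0,0]]
    - [[0.24,-0.53,0],[0,0,0]]
    - [[0.35,-0.77,0],[0,0,0]]
    - [[0.45,-1.0,0],[0,0,0]]

```text
t: 9.65
ee_pos: [523.1, 261.6, 227.0]
orientation: [-2.902, -1.202, 0.0]
ft_force: [0.8, 0.8, -6.6]
width: 35.6
```

>>> move_arm:
  motion:
    - [[0.09,-0.2,0],[0,0,0]]
    - [[0.2,-0.45,0],[0,0,0]]
    - [[0.29,-0.65,0],[0,0,0]]
    - [[0.35,-0.77,0],[0,0,0]]
    - [[0.375,-0.825,0],[0,0,0]]

```text
t: 10.28
ee_pos: [475.9, 387.9, 227.0]
orientation: [2.902, 1.203, -0.0]
ft_force: [0.1, -0.2, -6.1]
width: 35.5
```

```bash
python3 - <<'E'
from h import *
to(476.7,387,138,45)
for c in ['scene','side']:
    save(c,c+'4.png'); pts(c,['jar_knob','plate_top','mat_mid'])
E
```

```text
t 10.28 shift [-0.     0.008  0.593] rot [0.    0.    0.001] calls 1 ee [475.9 387.9 227. ] F [ 0.1 -0.2 -6.1] w 35.5
scene jar_knob [(0.91, [325.0, 155.0, 115.0]), (0.87, [477.0, 390.0, 245.0]), (0.77, [360.0, -136.0, 152.0])]
scene plate_top [(0.97, [584.0, 109.0, 16.0]), (0.17, [567.0, -96.0, 27.0])]
scene mat_mid [(0.8, [478.0, 384.0, -3.0])]
side jar_knob [(0.8, [329.0, 152.0, 114.0]), (0.75, [475.0, 388.0, 244.0])]
side plate_top [(0.87, [579.0, 112.0, 12.0])]
side mat_mid []
```

View pics/scene4.png

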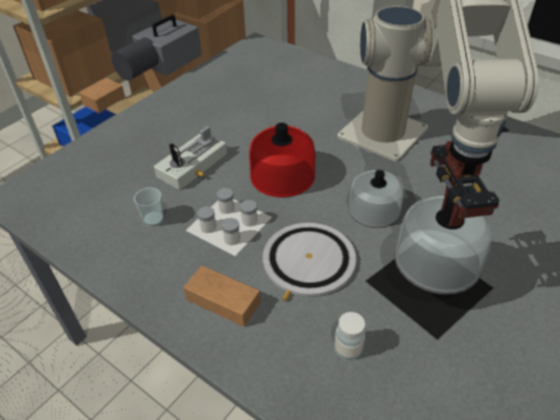

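>>> move_arm:
  motion:
    - [[0,0.01,0.15],[0,0,0]]
    - [[0,0.01,0.3],[0,0,0]]
    - [[0,0.01,0.42],[0,0,0]]
    - [[0,0.01,0.52],[0,0,0]]
    - [[0,0.01,0.58],[0,0,0]]

```text
t: 11.3
ee_pos: [477.5, 385.6, 139.3]
orientation: [2.903, 1.201, -0.001]
ft_force: [-1.0, 0.3, -6.9]
width: 35.7
```

>>> move_arm:
  motion:
    - [[0,0,0.005],[0,0,0]]
    - [[0,0,0.01],[0,0,0]]
    - [[0,0,0.015],[0,0,0]]
    - [[0,0,0.02],[0,0,0]]
    - [[0,0,0.02],[0,0,0]]

```text
t: 11.92
ee_pos: [477.6, 385.9, 137.3]
orientation: [-2.903, -1.202, -0.0]
ft_force: [-0.2, -0.0, -6.2]
width: 35.7
```

>>> move_arm:
  motion:
    - [[0,0,0.005],[0,0,0]]
    - [[0,0,0.01],[0,0,0]]
    - [[0,0,0.01],[0,0,0]]
    - [[0,0,0.01],[0,0,0]]
    - [[0,0,0.01],[0,0,0]]

```text
t: 12.55
ee_pos: [477.7, 385.9, 136.6]
orientation: [-2.903, -1.202, -0.001]
ft_force: [-4.0, -1.9, 6.6]
width: 35.5
```

>>> move_arm:
  motion:
    - [[0,0,0],[0,0,0]]
    - [[0,0,0],[0,0,0]]
    - [[0,0,0],[0,0,0]]
    - [[0,0,-0.2],[0,0,0]]
    - [[0,0,-0.5],[0,0,0]]
  gripper: 0.8

```text
t: 13.18
ee_pos: [476.9, 385.2, 210.0]
orientation: [2.902, 1.201, -0.005]
ft_force: [0.9, 0.3, 0.0]
width: 70.5
```

```bash
python3 - <<'E'
from h import *
to(565.5,-95,200,45)
for c in ['scene','side']:
    im=save(c,c+'5.png'); pts(c,['jar_knob','plate_top','pot0_mid','pot1_mid','pot2_mid','pot3_mid'])
    d=im['pixels'].copy()
    for q in [(583.5,109.5)]:
        a=np.linspace(0,2*np.pi,60)
        for r in (115,):
            for u in proj(im,np.c_[q[0]+r*np.cos(a),q[1]+r*np.sin(a),16+0*a]): cv2.circle(d,tuple(int(v) for v in u.round()),0,(255,0,0),-1)
    cv2.imwrite('pics/%s5p.png'%c,cv2.resize(d[190:310,200:380] if c=='side' else d[210:310,240:380],None,fx=4,fy=4)[:,:,::-1])
E
```

```text
t 13.18 shift [-1.844  2.682  0.072] rot [-0.     0.003 -0.   ] calls 3 ee [476.9 385.2 210. ] F [0.9 0.3 0. ] w 70.5
scene jar_knob [(0.89, [358.0, -135.0, 153.0]), (0.66, [479.0, 388.0, 152.0]), (0.61, [326.0, 156.0, 117.0])]
scene plate_top [(0.74, [584.0, 109.0, 17.0])]
scene pot0_mid [(0.76, [565.0, -180.0, 28.0])]
scene pot1_mid [(0.77, [564.0, -96.0, 28.0]), (0.37, [538.0, -389.0, 84.0])]
scene pot2_mid [(0.73, [713.0, -311.0, 2.0]), (0.58, [621.0, -195.0, 29.0])]
scene pot3_mid [(0.93, [640.0, -95.0, 31.0])]
side jar_knob [(0.94, [478.0, 386.0, 152.0]), (0.69, [331.0, 155.0, 114.0])]
side plate_top [(0.63, [579.0, 111.0, 13.0])]
side pot0_mid []
side pot1_mid [(0.43, [565.0, -96.0, 29.0])]
side pot2_mid [(0.75, [625.0, -200.0, 31.0])]
side pot3_mid [(0.77, [640.0, -88.0, 27.0])]
```

View pics/scene5p.png

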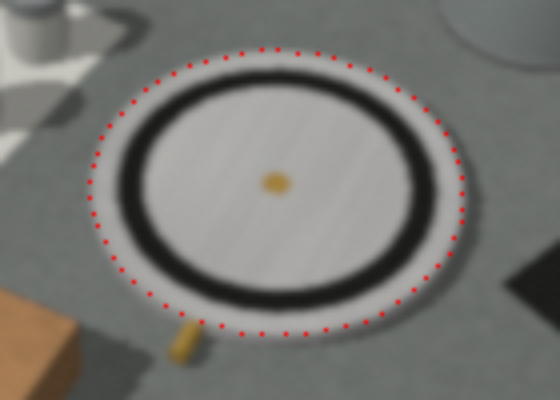

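View pics/side5p.png

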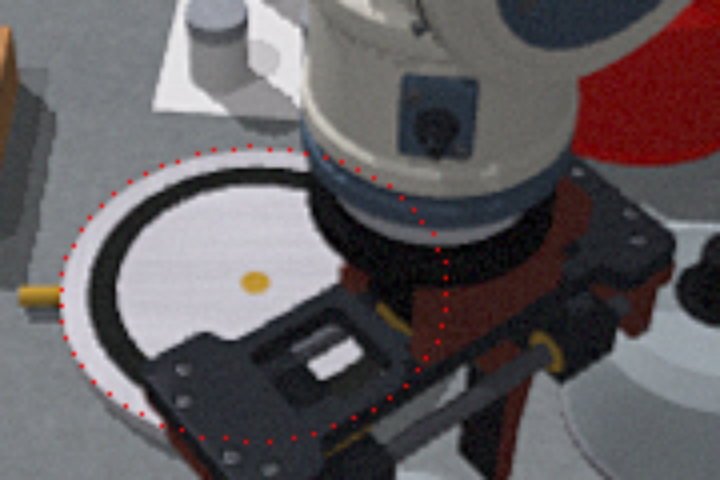

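View pics/side5.png

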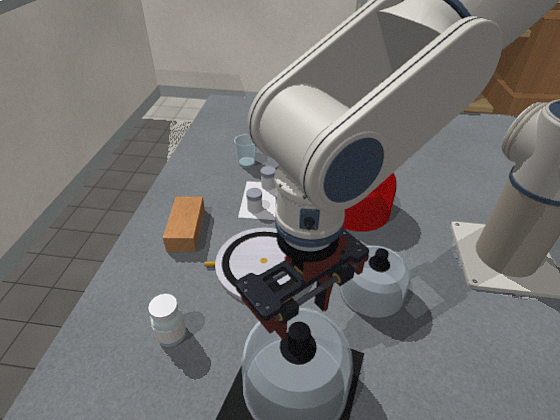

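```bash
python3 - <<'E'
from h import *
for c,b in [('scene',(300,380,240,270)),('side',(255,280,250,270))]:
    im=ctrl.get_image(c); p=im['pixels'].astype(int)
    m=(p[:,:,0]-p[:,:,2]>40)
    ys,xs=np.nonzero(m); s=(abs(xs-(309 if c=='scene' else 263.7))<9)&(abs(ys-(255.7 if c=='scene' else 260.5))<7)
    uv=(xs[s].mean(),ys[s].mean()); print(c,s.sum(),uv,ray(im,uv,16))
E
```

```text
scene 30 (np.float64(308.8333333333333), np.float64(255.2)) [[582.2564917  109.07077115  16.        ]]
side 36 (np.float64(263.19444444444446), np.float64(260.30555555555554)) [[583.06908167 111.58393173  16.        ]]
```

>>> move_arm:
  motion:
    - [[-0.2,0.3,0],[0,0,0]]
    - [[-0.4,0.6,0],[0,0,0]]
    - [[-0.61,0.89,0],[0,0,0]]
    - [[-0.61,0.89,0],[0,0,0]]
    - [[-0.61,0.89,0],[0,0,0]]

```text
t: 14.6
ee_pos: [507.5, 226.9, 210.9]
orientation: [-2.903, -1.2, -0.001]
ft_force: [0.5, -0.1, 0.0]
width: 70.1
```

>>> move_arm:
  motion:
    - [[-0.2,0.3,0],[0,0,0]]
    - [[-0.4,0.6,0],[0,0,0]]
    - [[-0.61,0.89,0],[0,0,0]]
    - [[-0.61,0.89,0],[0,0,0]]
    - [[-0.61,0.89,0],[0,0,0]]

```text
t: 15.22
ee_pos: [537.0, 68.8, 210.7]
orientation: [-2.902, -1.202, -0.0]
ft_force: [-0.7, 0.9, -0.3]
width: 70.4
```

>>> move_arm:
  motion:
    - [[-0.2,0.3,0],[0,0,0]]
    - [[-0.4,0.6,0],[0,0,0]]
    - [[-0.61,0.85,0],[0,0,0]]
    - [[-0.61,0.89,0],[0,0,0]]
    - [[-0.61,0.89,0],[0,0,0]]
  gripper: 0.75

```text
t: 15.85
ee_pos: [566.8, -89.9, 210.5]
orientation: [-2.902, -1.203, -0.0]
ft_force: [1.0, 0.4, 0.2]
width: 65.7
```

```bash
cat > lids.py <<'E'
from h import *
def lids():
    # network pinpoint all pots both cameras, merged
    from collections import defaultdict
    L=[]
    for c in ['scene','side']:
        ctrl.get_image(c)
        for k in range(4):
            for d in ctrl.pinpoint(c,'pot%d_mid'%k):
                if d['p']>.4: L.append((c,k,round(d['p'],2),np.round(d['location']).tolist()))
    for l in sorted(L,key=lambda l:l[1]): print(*l)
E
python3 - <<'E'
from lids import *
to(565.5,-95.5,100,45)
lids()
im=wimg(); cv2.imwrite('pics/w2.png',im['pixels'][:,:,::-1])
E
```

```text
t 15.85 shift [-0.033  0.02   0.737] rot [-0.    -0.     0.001] calls 1 ee [566.8 -89.9 210.5] F [1.  0.4 0.2] w 65.7
scene 0 0.83 [562.0, -175.0, 31.0]
side 0 0.76 [562.0, -182.0, 32.0]
scene 1 0.78 [567.0, -98.0, 26.0]
side 1 0.9 [567.0, -100.0, 29.0]
side 1 0.7 [480.0, -390.0, 3.0]
scene 2 0.84 [623.0, -198.0, 33.0]
side 2 0.68 [622.0, -199.0, 33.0]
scene 3 0.56 [638.0, -94.0, 34.0]
scene 3 0.43 [565.0, -96.0, 26.0]
side 3 0.78 [639.0, -90.0, 30.0]
```

View pics/w2.png

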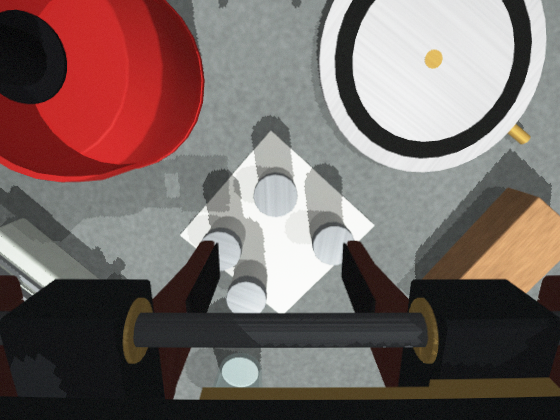

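```bash
python3 - <<'E'
from h import *
im=wimg()
print(ray(im,[(275,193),(332,245),(222,250),(246,296)],60).round(1)); print(ray(im,[(433,59)],16).round(1))
to(565.5,-96.5,100,45)
E
```

```text
[[ 561.3  -93.2   60. ]
 [ 640.6  -90.7   60. ]
 [ 564.9 -174.1   60. ]
 [ 618.7 -195.3   60. ]]
[[583.  110.5  16. ]]
t 16.45 shift [-0.028  0.019  0.738] rot [ 0. -0. -0.] calls 1 ee [566.4 -91.5 210.7] F [-0.3 -0.8 -0.1] w 65.9
```

>>> move_arm:
  motion:
    - [[-0.03,0.02,0.2],[0,0,0]]
    - [[-0.03,0.02,0.45],[0,0,0]]
    - [[-0.03,0.02,0.65],[0,0,0]]
    - [[-0.03,0.02,0.77],[0,0,0]]
    - [[-0.03,0.02,0.8],[0,0,0]]

```text
t: 17.08
ee_pos: [565.0, -96.8, 89.8]
orientation: [-2.902, -1.201, 0.002]
ft_force: [0.2, -0.5, -0.2]
width: 66.0
```

```bash
python3 - <<'E'
from h import *
to(565.5,-96.5,23,45)
im=wimg(); cv2.imwrite('pics/w3.png',im['pixels'][:,:,::-1])
E
```

```text
t 17.07 shift [0.004 0.001 0.446] rot [-0.001  0.001 -0.001] calls 1 ee [565.  -96.8  89.8] F [ 0.2 -0.5 -0.2] w 66.0
```

View pics/w3.png

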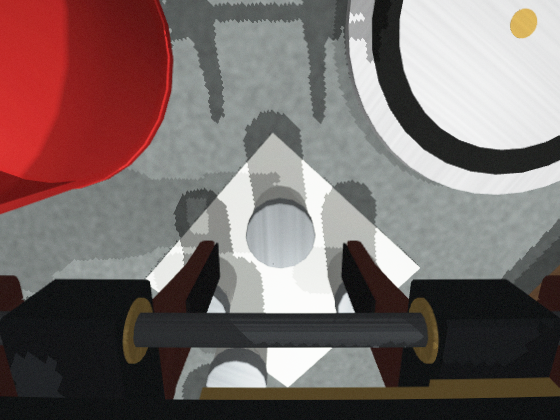

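```bash
python3 - <<'E'
from h import *
im=wimg()
print(ray(im,[(280.5,234)],60).round(1),proj(im,[(565.5,-96.5,60)]),ctrl.get_obs()['ee_pos'])
E
```

```text
[[562.8 -93.9  60. ]] [[280.63539422 239.75123411]] [565.68680053 -96.90414698  90.85355116]
```

>>> move_arm:
  motion:
    - [[0,-0.01,0.12],[0,0,0]]
    - [[0,-0.01,0.24],[0,0,0]]
    - [[0,-0.01,0.36],[0,0,0]]
    - [[0,-0.01,0.45],[0,0,0]]
    - [[0,-0.01,0.45],[0,0,0]]

```text
t: 17.8
ee_pos: [563.4, -95.6, 21.7]
orientation: [-2.901, -1.201, 0.003]
ft_force: [-0.5, 0.2, 0.2]
width: 65.9
```

>>> move_arm:
  motion:
    - [[0,0,0],[0,0,0]]
    - [[0,0,0],[0,0,0]]
    - [[0,0,0],[0,0,0]]
    - [[0,0,0],[0,0,0]]
    - [[0,0,0],[0,0,0]]
  gripper: 0

```text
t: 18.42
ee_pos: [564.8, -95.9, 23.8]
orientation: [2.902, 1.201, 0.001]
ft_force: [0.3, 0.6, 4.9]
width: 43.4
```

>>> move_arm:
  motion:
    - [[0,0,-0.1],[0,0,0]]
    - [[0,0,-0.3],[0,0,0]]
    - [[0,0,-0.5],[0,0,0]]
    - [[0,0,-0.7],[0,0,0]]
    - [[0,0,-0.8],[0,0,0]]

```text
t: 19.05
ee_pos: [564.9, -95.9, 145.2]
orientation: [2.902, 1.201, 0.003]
ft_force: [-0.2, -0.1, -1.8]
width: 43.2
```

```bash
python3 - <<'E'
from h import *
to(553,80,140,45)
E
```

```text
t 19.05 shift [ 0.772 -0.886  0.034] rot [ 0.002 -0.001 -0.   ] calls 1 ee [564.9 -95.9 145.2] F [-0.2 -0.1 -1.8] w 43.2
```

>>> move_arm:
  motion:
    - [[0.1,-0.11,0],[0,0,0]]
    - [[0.3,-0.34,0],[0,0,0]]
    - [[0.5,-0.57,0],[0,0,0]]
    - [[0.68,-0.78,0],[0,0,0]]
    - [[0.772,-0.886,0],[0,0,0]]

```text
t: 19.68
ee_pos: [551.4, 82.0, 142.9]
orientation: [-2.901, -1.204, 0.002]
ft_force: [0.9, -0.4, -1.8]
width: 43.9
```

>>> move_arm:
  motion:
    - [[0,0,0.1],[0,0,0]]
    - [[0,0,0.3],[0,0,0]]
    - [[0,0,0.45],[0,0,0]]
    - [[0,0,0.58],[0,0,0]]
    - [[0,0,0.65],[0,0,0]]

```text
t: 20.3
ee_pos: [551.1, 79.0, 43.7]
orientation: [-2.903, -1.2, 0.005]
ft_force: [-0.0, 1.0, -1.5]
width: 43.8
```

```bash
python3 - <<'E'
from h import *
to(553,80,39.8,45)
E
```

```text
t 20.3 shift [0.014 0.004 0.026] rot [-0.002  0.002 -0.001] calls 1 ee [551.1  79.   43.7] F [-0.   1.  -1.5] w 43.8
```

>>> move_arm:
  motion:
    - [[0,0,0.005],[0,0,0]]
    - [[0,0,0.01],[0,0,0]]
    - [[0,0,0.015],[0,0,0]]
    - [[0,0,0.02],[0,0,0]]
    - [[0,0,0.02],[0,0,0]]

```text
t: 20.92
ee_pos: [552.5, 80.1, 42.9]
orientation: [2.903, 1.202, 0.001]
ft_force: [0.1, -1.3, -2.5]
width: 43.4
```

>>> move_arm:
  motion:
    - [[0,0,0.006],[0,0,0]]
    - [[0,0,0.012],[0,0,0]]
    - [[0,0,0.017],[0,0,0]]
    - [[0,0,0.02],[0,0,0]]
    - [[0,0,0.02],[0,0,0]]

```text
t: 21.55
ee_pos: [552.3, 80.1, 39.8]
orientation: [-2.903, -1.202, -0.0]
ft_force: [-0.9, 0.4, 1.2]
width: 43.4
```

>>> move_arm:
  motion:
    - [[0,0,0],[0,0,0]]
    - [[0,0,0],[0,0,0]]
    - [[0,0,-0.05],[0,0,0]]
    - [[0,0,-0.3],[0,0,0]]
    - [[0,0,-0.7],[0,0,0]]
  gripper: 0.68

```text
t: 22.18
ee_pos: [551.0, 79.9, 144.7]
orientation: [-2.902, -1.201, 0.006]
ft_force: [0.1, -0.2, 0.5]
width: 59.9
```

```bash
python3 - <<'E'
from lids import *
to(640,-91.5,120,45)
lids()
E
```

```text
t 22.18 shift [-0.388  1.228  0.163] rot [-0.002  0.003 -0.   ] calls 2 ee [551.   79.9 144.7] F [ 0.1 -0.2  0.5] w 59.9
scene 0 0.91 [566.0, -175.0, 28.0]
side 0 0.48 [567.0, -180.0, 30.0]
scene 1 0.8 [555.0, 80.0, 41.0]
side 1 0.97 [553.0, 80.0, 43.0]
scene 2 0.68 [623.0, -198.0, 33.0]
side 2 0.55 [624.0, -203.0, 32.0]
scene 3 0.66 [640.0, -94.0, 29.0]
side 3 0.67 [537.0, -389.0, 88.0]
```

>>> move_arm:
  motion:
    - [[-0.1,0.3,0],[0,0,0]]
    - [[-0.2,0.65,0],[0,0,0]]
    - [[-0.32,1,0],[0,0,0]]
    - [[-0.32,1,0],[0,0,0]]
    - [[-0.32,1,0],[0,0,0]]
  gripper: 0.75

```text
t: 23.3
ee_pos: [623.4, -59.8, 143.6]
orientation: [-2.902, -1.2, 0.003]
ft_force: [-0.7, -0.0, -0.1]
width: 65.6
```

>>> move_arm:
  motion:
    - [[-0.03,0.12,0],[0,0,0]]
    - [[-0.07,0.23,0],[0,0,0]]
    - [[-0.07,0.23,0.15],[0,0,0]]
    - [[-0.07,0.23,0.3],[0,0,0]]
    - [[-0.07,0.23,0.35],[0,0,0]]

```text
t: 23.92
ee_pos: [640.8, -92.1, 90.9]
orientation: [-2.902, -1.201, 0.003]
ft_force: [-0.7, 0.9, -0.2]
width: 66.1
```

```bash
cat > wl.py <<'E'
from h import *
import sys
def wl(fn,x,y,z=23,yaw=45,zl=60):
    to(x,y,z,yaw)
    im=wimg(); d=im['pixels'].copy(); 
    a=np.linspace(0,2*np.pi,40); 
    for u in proj(im,np.c_[x+22*np.cos(a),y+22*np.sin(a),zl+0*a]): cv2.circle(d,tuple(int(v) for v in u.round()),1,(255,0,0),-1)
    cv2.imwrite('pics/'+fn,d[:,:,::-1])
    return im
E
python3 -c "
from wl import *
wl('w4.png',640,-91.5)"
```

```text
t 23.93 shift [-0.001 -0.006  0.453] rot [-0.001  0.001 -0.   ] calls 1 ee [640.8 -92.1  90.9] F [-0.7  0.9 -0.2] w 66.1
```

View pics/w4.png

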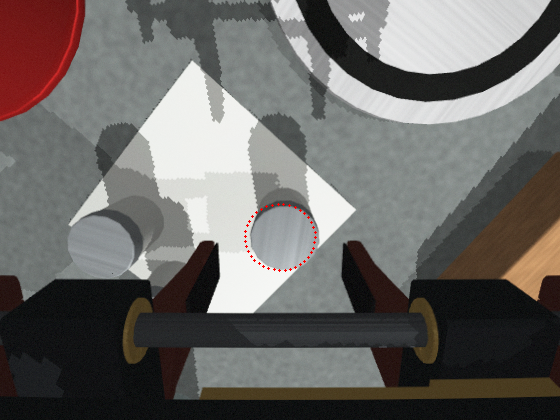

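>>> move_arm:
  motion:
    - [[0,-0.005,0.12],[0,0,0]]
    - [[0,-0.005,0.24],[0,0,0]]
    - [[0,-0.005,0.36],[0,0,0]]
    - [[0,-0.005,0.45],[0,0,0]]
    - [[0,-0.005,0.45],[0,0,0]]

```text
t: 24.6
ee_pos: [639.8, -91.1, 23.1]
orientation: [-2.901, -1.201, 0.003]
ft_force: [0.1, -0.3, 0.8]
width: 66.0
```

>>> move_arm:
  motion:
    - [[0,0,0],[0,0,0]]
    - [[0,0,0],[0,0,0]]
    - [[0,0,0],[0,0,0]]
    - [[0,0,0],[0,0,0]]
    - [[0,0,0],[0,0,0]]
  gripper: 0

```text
t: 25.22
ee_pos: [641.4, -91.3, 25.4]
orientation: [2.902, 1.201, 0.002]
ft_force: [1.2, 0.6, 5.1]
width: 43.6
```

>>> move_arm:
  motion:
    - [[0,0,-0.1],[0,0,0]]
    - [[0,0,-0.3],[0,0,0]]
    - [[0,0,-0.5],[0,0,0]]
    - [[0,0,-0.7],[0,0,0]]
    - [[0,0,-0.8],[0,0,0]]

```text
t: 25.85
ee_pos: [641.3, -91.4, 146.8]
orientation: [2.902, 1.201, 0.003]
ft_force: [0.1, 0.2, -0.8]
width: 43.8
```

```bash
python3 - <<'E'
from h import *
to(613,80,145,45)
E
```

```text
t 25.85 shift [ 0.674 -0.941  0.011] rot [ 0.002 -0.001 -0.   ] calls 1 ee [641.3 -91.4 146.8] F [ 0.1  0.2 -0.8] w 43.8
```

>>> move_arm:
  motion:
    - [[0.08,-0.11,0],[0,0,0]]
    - [[0.25,-0.34,0],[0,0,0]]
    - [[0.42,-0.6,0],[0,0,0]]
    - [[0.58,-0.81,0],[0,0,0]]
    - [[0.67,-0.935,0],[0,0,0]]

```text
t: 26.48
ee_pos: [611.0, 81.6, 143.3]
orientation: [-2.901, -1.204, 0.004]
ft_force: [0.3, -0.8, -1.7]
width: 43.7
```

>>> move_arm:
  motion:
    - [[0,0,0.1],[0,0,0]]
    - [[0,0,0.3],[0,0,0]]
    - [[0,0,0.45],[0,0,0]]
    - [[0,0,0.6],[0,0,0]]
    - [[0,0,0.66],[0,0,0]]

```text
t: 27.1
ee_pos: [611.4, 77.8, 43.2]
orientation: [-2.903, -1.2, 0.006]
ft_force: [0.6, -0.9, -0.9]
width: 43.6
```

>>> move_arm:
  motion:
    - [[0,0,0.006],[0,0,0]]
    - [[0,0,0.012],[0,0,0]]
    - [[0,0,0.018],[0,0,0]]
    - [[0,0,0.02],[0,0,0]]
    - [[0,0,0.02],[0,0,0]]

```text
t: 27.72
ee_pos: [612.9, 79.1, 43.0]
orientation: [2.902, 1.202, 0.001]
ft_force: [0.4, -1.1, -1.9]
width: 43.5
```

>>> move_arm:
  motion:
    - [[0,0,0.005],[0,0,0]]
    - [[0,0,0.01],[0,0,0]]
    - [[0,0,0.013],[0,0,0]]
    - [[0,0,0.013],[0,0,0]]
    - [[0,0,0.013],[0,0,0]]

```text
t: 28.35
ee_pos: [612.8, 79.1, 41.4]
orientation: [2.903, 1.202, 0.0]
ft_force: [-2.3, 0.7, 5.3]
width: 43.5
```

>>> move_arm:
  motion:
    - [[0,0,0],[0,0,0]]
    - [[0,0,0],[0,0,0]]
    - [[0,0,-0.05],[0,0,0]]
    - [[0,0,-0.3],[0,0,0]]
    - [[0,0,-0.7],[0,0,0]]
  gripper: 0.68

```text
t: 28.98
ee_pos: [611.3, 78.8, 145.4]
orientation: [-2.902, -1.201, 0.006]
ft_force: [1.1, 0.2, -0.7]
width: 59.9
```

```bash
python3 - <<'E'
from lids import *
to(564.5,-177,120,45)
lids()
save('scene','s6.png')
E
```

```text
t 28.98 shift [-1.426  0.986  0.171] rot [-0.003  0.003 -0.   ] calls 2 ee [611.3  78.8 145.4] F [ 1.1  0.2 -0.7] w 59.9
scene 0 0.55 [567.0, -175.0, 30.0]
scene 0 0.43 [584.0, 111.0, 16.0]
side 0 0.87 [564.0, -183.0, 33.0]
scene 1 0.86 [556.0, 80.0, 43.0]
side 1 0.8 [554.0, 77.0, 44.0]
scene 2 0.58 [621.0, -196.0, 31.0]
side 2 0.59 [621.0, -198.0, 32.0]
scene 3 0.65 [608.0, 78.0, 46.0]
side 3 0.95 [610.0, 80.0, 45.0]
```

View pics/s6.png

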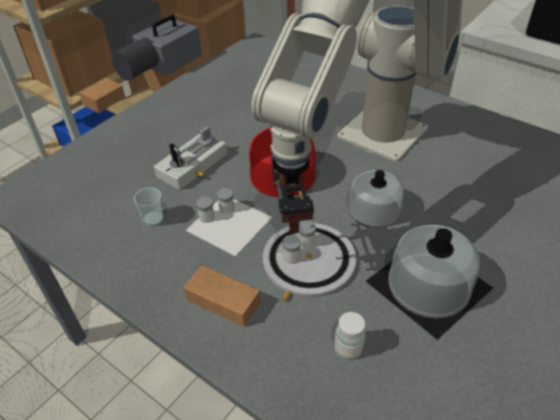

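>>> move_arm:
  motion:
    - [[-0.3,0.2,0],[0,0,0]]
    - [[-0.6,0.4,0],[0,0,0]]
    - [[-0.9,0.6,0],[0,0,0]]
    - [[-0.95,0.65,0],[0,0,0]]
    - [[-0.95,0.65,0],[0,0,0]]
  gripper: 0.75

```text
t: 30.15
ee_pos: [580.9, -91.0, 145.4]
orientation: [-2.903, -1.199, 0.0]
ft_force: [0.5, 0.0, -0.5]
width: 65.8
```

>>> move_arm:
  motion:
    - [[-0.25,0.17,0],[0,0,0]]
    - [[-0.48,0.34,0],[0,0,0]]
    - [[-0.48,0.34,0.15],[0,0,0]]
    - [[-0.48,0.34,0.3],[0,0,0]]
    - [[-0.48,0.34,0.35],[0,0,0]]

```text
t: 30.78
ee_pos: [565.6, -175.9, 91.8]
orientation: [-2.9, -1.203, 0.003]
ft_force: [0.1, 0.1, 0.3]
width: 65.7
```

```bash
python3 -c "
from wl import *
wl('w5.png',565,-177)"
```

```text
t 30.77 shift [-0.008  0.003  0.458] rot [-0.002  0.001  0.001] calls 1 ee [ 565.6 -175.9   91.8] F [0.1 0.1 0.3] w 65.7
```

View pics/w5.png

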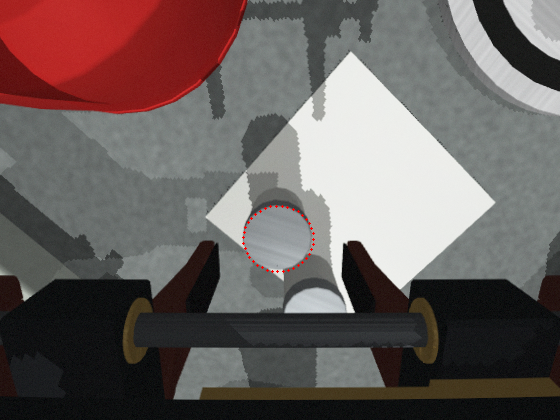

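>>> move_arm:
  motion:
    - [[-0.008,0,0.12],[0,0,0]]
    - [[-0.008,0,0.24],[0,0,0]]
    - [[-0.008,0,0.36],[0,0,0]]
    - [[-0.008,0,0.45],[0,0,0]]
    - [[-0.008,0,0.45],[0,0,0]]

```text
t: 31.45
ee_pos: [564.2, -178.3, 24.3]
orientation: [-2.901, -1.201, 0.003]
ft_force: [0.0, -0.1, 0.0]
width: 65.9
```

>>> move_arm:
  motion:
    - [[0,0,0],[0,0,0]]
    - [[0,0,0],[0,0,0]]
    - [[0,0,0],[0,0,0]]
    - [[0,0,0],[0,0,0]]
    - [[0,0,0],[0,0,0]]
  gripper: 0

```text
t: 32.08
ee_pos: [565.6, -178.7, 26.4]
orientation: [2.902, 1.201, 0.001]
ft_force: [-1.1, -0.2, 5.9]
width: 43.6
```

>>> move_arm:
  motion:
    - [[0,0,-0.1],[0,0,0]]
    - [[0,0,-0.3],[0,0,0]]
    - [[0,0,-0.5],[0,0,0]]
    - [[0,0,-0.7],[0,0,0]]
    - [[0,0,-0.8],[0,0,0]]

```text
t: 32.7
ee_pos: [565.7, -178.7, 147.8]
orientation: [2.901, 1.201, 0.003]
ft_force: [-0.4, -0.9, -1.4]
width: 43.7
```

```bash
python3 - <<'E'
from h import *
to(553,140,145,45)
E
```

```text
t 32.7 shift [ 1.442 -1.563  0.017] rot [ 0.002 -0.001 -0.   ] calls 2 ee [ 565.7 -178.7  147.8] F [-0.4 -0.9 -1.4] w 43.7
```

>>> move_arm:
  motion:
    - [[0.08,-0.09,0],[0,0,0]]
    - [[0.23,-0.25,0],[0,0,0]]
    - [[0.4,-0.43,0],[0,0,0]]
    - [[0.57,-0.62,0],[0,0,0]]
    - [[0.74,-0.8,0],[0,0,0]]

```text
t: 33.33
ee_pos: [557.1, -12.9, 144.1]
orientation: [-2.901, -1.201, 0.004]
ft_force: [-0.3, 0.2, -1.7]
width: 43.5
```

>>> move_arm:
  motion:
    - [[0.17,-0.19,0],[0,0,0]]
    - [[0.35,-0.38,0],[0,0,0]]
    - [[0.52,-0.57,0],[0,0,0]]
    - [[0.65,-0.7,0],[0,0,0]]
    - [[0.7,-0.76,0],[0,0,0]]

```text
t: 33.95
ee_pos: [551.0, 141.6, 144.4]
orientation: [-2.901, -1.204, 0.004]
ft_force: [-0.2, -0.6, -1.9]
width: 43.6
```

>>> move_arm:
  motion:
    - [[0,0,0.1],[0,0,0]]
    - [[0,0,0.3],[0,0,0]]
    - [[0,0,0.45],[0,0,0]]
    - [[0,0,0.6],[0,0,0]]
    - [[0,0,0.66],[0,0,0]]

```text
t: 34.58
ee_pos: [551.0, 138.3, 44.4]
orientation: [-2.903, -1.2, 0.006]
ft_force: [0.2, -0.4, -1.7]
width: 43.5
```

>>> move_arm:
  motion:
    - [[0,0,0.006],[0,0,0]]
    - [[0,0,0.012],[0,0,0]]
    - [[0,0,0.018],[0,0,0]]
    - [[0,0,0.02],[0,0,0]]
    - [[0,0,0.02],[0,0,0]]

```text
t: 35.2
ee_pos: [552.7, 139.8, 44.0]
orientation: [2.903, 1.202, 0.001]
ft_force: [-0.0, 0.2, -1.9]
width: 43.6
```

>>> move_arm:
  motion:
    - [[0,0,0.005],[0,0,0]]
    - [[0,0,0.01],[0,0,0]]
    - [[0,0,0.012],[0,0,0]]
    - [[0,0,0.012],[0,0,0]]
    - [[0,0,0.012],[0,0,0]]

```text
t: 35.83
ee_pos: [552.6, 139.7, 42.4]
orientation: [-2.903, -1.202, -0.0]
ft_force: [-2.2, -0.6, 6.0]
width: 43.5
```

>>> move_arm:
  motion:
    - [[0,0,0],[0,0,0]]
    - [[0,0,0],[0,0,0]]
    - [[0,0,-0.05],[0,0,0]]
    - [[0,0,-0.3],[0,0,0]]
    - [[0,0,-0.7],[0,0,0]]
  gripper: 0.68

```text
t: 36.45
ee_pos: [551.2, 139.4, 146.8]
orientation: [-2.902, -1.201, 0.006]
ft_force: [0.8, 0.6, 0.1]
width: 59.5
```

```bash
python3 - <<'E'
from lids import *
to(621.5,-197.5,120,45)
lids()
E
```

```text
t 36.45 shift [-1.255  1.92   0.179] rot [-0.002  0.003 -0.   ] calls 2 ee [551.2 139.4 146.8] F [0.8 0.6 0.1] w 59.5
scene 0 0.73 [551.0, 140.0, 44.0]
side 0 0.9 [554.0, 137.0, 48.0]
scene 1 0.63 [555.0, 79.0, 42.0]
side 1 0.8 [555.0, 82.0, 47.0]
scene 2 0.92 [621.0, -195.0, 29.0]
scene 2 0.63 [410.0, -389.0, 75.0]
scene 3 0.72 [610.0, 79.0, 46.0]
side 3 0.64 [608.0, 79.0, 43.0]
```

>>> move_arm:
  motion:
    - [[-0.2,0.3,0],[0,0,0]]
    - [[-0.4,0.6,0],[0,0,0]]
    - [[-0.6,0.93,0],[0,0,0]]
    - [[-0.65,1,0],[0,0,0]]
    - [[-0.65,1,0],[0,0,0]]
  gripper: 0.75

```text
t: 37.58
ee_pos: [589.1, -35.7, 146.1]
orientation: [-2.903, -1.199, 0.002]
ft_force: [0.4, 0.4, -0.2]
width: 65.5
```

>>> move_arm:
  motion:
    - [[-0.2,0.3,0],[0,0,0]]
    - [[-0.4,0.6,0],[0,0,0]]
    - [[-0.6,0.92,0],[0,0,0.0]]
    - [[-0.6,0.92,0.2],[0,0,0]]
    - [[-0.6,0.92,0.35],[0,0,0]]

```text
t: 38.2
ee_pos: [623.2, -195.1, 93.1]
orientation: [-2.901, -1.202, 0.001]
ft_force: [-0.3, 0.4, -0.3]
width: 65.9
```

```bash
python3 -c "
from wl import *
wl('w6.png',621,-196.5)"
```

```text
t 38.2 shift [-0.017 -0.003  0.467] rot [-0.001  0.     0.   ] calls 1 ee [ 623.2 -195.1   93.1] F [-0.3  0.4 -0.3] w 65.9
```

View pics/w6.png

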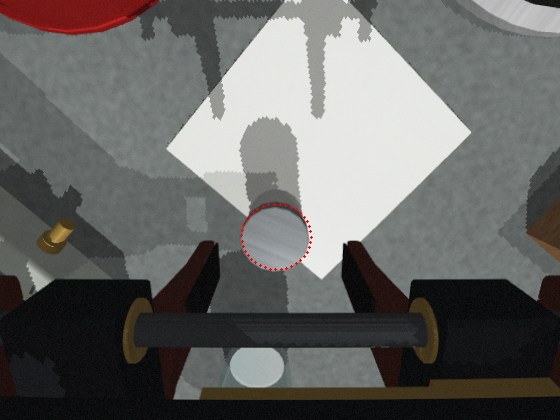

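>>> move_arm:
  motion:
    - [[-0.01,-0.003,0.12],[0,0,0]]
    - [[-0.017,-0.003,0.24],[0,0,0]]
    - [[-0.017,-0.003,0.36],[0,0,0]]
    - [[-0.017,-0.003,0.45],[0,0,0]]
    - [[-0.017,-0.003,0.465],[0,0,0]]

```text
t: 38.88
ee_pos: [620.7, -197.8, 23.4]
orientation: [-2.902, -1.201, 0.002]
ft_force: [-1.0, 0.4, 0.7]
width: 66.0
```

>>> move_arm:
  motion:
    - [[0,0,0],[0,0,0]]
    - [[0,0,0],[0,0,0]]
    - [[0,0,0],[0,0,0]]
    - [[0,0,0],[0,0,0]]
    - [[0,0,0],[0,0,0]]
  gripper: 0

```text
t: 39.5
ee_pos: [621.8, -198.3, 25.4]
orientation: [2.902, 1.201, 0.001]
ft_force: [-1.8, -0.0, 5.4]
width: 43.6
```

>>> move_arm:
  motion:
    - [[0,0,-0.1],[0,0,0]]
    - [[0,0,-0.3],[0,0,0]]
    - [[0,0,-0.5],[0,0,0]]
    - [[0,0,-0.7],[0,0,0]]
    - [[0,0,-0.8],[0,0,0]]

```text
t: 40.12
ee_pos: [621.9, -198.2, 146.9]
orientation: [2.901, 1.201, 0.003]
ft_force: [0.8, 0.7, -1.4]
width: 43.7
```

```bash
python3 - <<'E'
from h import *
to(613,140,145,45)
E
```

```text
t 40.12 shift [ 1.552 -1.637  0.011] rot [ 0.002 -0.001 -0.   ] calls 2 ee [ 621.9 -198.2  146.9] F [ 0.8  0.7 -1.4] w 43.7
```

>>> move_arm:
  motion:
    - [[0.08,-0.09,0],[0,0,0]]
    - [[0.23,-0.25,0],[0,0,0]]
    - [[0.4,-0.43,0],[0,0,0]]
    - [[0.57,-0.61,0],[0,0,0]]
    - [[0.76,-0.81,0],[0,0,0]]

```text
t: 40.75
ee_pos: [614.5, -29.3, 143.0]
orientation: [-2.901, -1.201, 0.004]
ft_force: [0.1, 0.1, -2.0]
width: 43.5
```

>>> move_arm:
  motion:
    - [[0.19,-0.2,0],[0,0,0]]
    - [[0.38,-0.4,0],[0,0,0]]
    - [[0.57,-0.6,0],[0,0,0]]
    - [[0.72,-0.75,0],[0,0,0]]
    - [[0.79,-0.825,0],[0,0,0]]

```text
t: 41.38
ee_pos: [610.9, 142.0, 143.2]
orientation: [-2.901, -1.205, 0.004]
ft_force: [-0.1, -0.1, -0.6]
width: 43.4
```

>>> move_arm:
  motion:
    - [[0,0,0.1],[0,0,0]]
    - [[0,0,0.3],[0,0,0]]
    - [[0,0,0.45],[0,0,0]]
    - [[0,0,0.6],[0,0,0]]
    - [[0,0,0.66],[0,0,0]]

```text
t: 42.0
ee_pos: [610.8, 138.1, 43.1]
orientation: [-2.903, -1.199, 0.006]
ft_force: [-0.9, -0.1, -1.5]
width: 43.4
```

>>> move_arm:
  motion:
    - [[0,0,0.006],[0,0,0]]
    - [[0,0,0.012],[0,0,0]]
    - [[0,0,0.018],[0,0,0]]
    - [[0,0,0.02],[0,0,0]]
    - [[0,0,0.02],[0,0,0]]

```text
t: 42.62
ee_pos: [612.6, 139.9, 43.0]
orientation: [2.903, 1.202, 0.001]
ft_force: [0.4, -0.4, -0.6]
width: 43.4
```

>>> move_arm:
  motion:
    - [[0,0,0.005],[0,0,0]]
    - [[0,0,0.01],[0,0,0]]
    - [[0,0,0.013],[0,0,0]]
    - [[0,0,0.013],[0,0,0]]
    - [[0,0,0.013],[0,0,0]]

```text
t: 43.25
ee_pos: [612.5, 139.8, 41.3]
orientation: [-2.903, -1.202, -0.0]
ft_force: [-2.6, 0.4, 5.6]
width: 43.5
```

>>> move_arm:
  motion:
    - [[0,0,0],[0,0,0]]
    - [[0,0,0],[0,0,0]]
    - [[0,0,-0.05],[0,0,0]]
    - [[0,0,-0.3],[0,0,0]]
    - [[0,0,-0.7],[0,0,0]]
  gripper: 0.68

```text
t: 43.88
ee_pos: [611.1, 139.5, 145.3]
orientation: [-2.902, -1.201, 0.006]
ft_force: [0.8, 0.5, -0.1]
width: 59.6
```

>>> move_arm:
  motion:
    - [[0,0,-0.2],[0,0,0]]
    - [[0,0,-0.45],[0,0,0]]
    - [[0.2,-0.3,-0.47],[0,0,0]]
    - [[0.4,-0.6,-0.47],[0,0,0]]
    - [[0.5,-0.8,-0.47],[0,0,0]]
  gripper: 0.8

```text
t: 44.5
ee_pos: [580.3, 279.8, 217.0]
orientation: [-2.902, -1.203, -0.002]
ft_force: [-0.7, -0.0, 0.3]
width: 69.9
```

```bash
python3 - <<'E'
from lids import *
to(477.7,385.9,215,45)
lids()
for c in ['scene','side']:
    save(c,c+'7.png');pts(c,['jar_knob','plate_top'])
E
```

```text
t 44.5 shift [ 0.017 -0.984  0.013] rot [ 0.    -0.001  0.001] calls 1 ee [580.3 279.8 217. ] F [-0.7 -0.   0.3] w 69.9
scene 0 0.63 [551.0, 142.0, 47.0]
side 0 0.8 [555.0, 140.0, 46.0]
side 0 0.57 [536.0, -388.0, 85.0]
scene 1 0.94 [552.0, 81.0, 41.0]
side 1 0.88 [553.0, 80.0, 44.0]
scene 2 0.92 [612.0, 142.0, 48.0]
side 2 0.74 [613.0, 137.0, 49.0]
scene 3 0.57 [611.0, 77.0, 47.0]
side 3 0.7 [608.0, 82.0, 44.0]
scene jar_knob [(0.73, [482.0, 388.0, 156.0])]
scene plate_top [(0.76, [582.0, 111.0, 15.0])]
side jar_knob [(0.95, [331.0, 154.0, 115.0]), (0.74, [480.0, 389.0, 155.0]), (0.6, [360.0, -139.0, 158.0])]
side plate_top [(0.86, [578.0, 114.0, 9.0]), (0.6, [806.0, 20.0, 1.0])]
```

View pics/scene7.png

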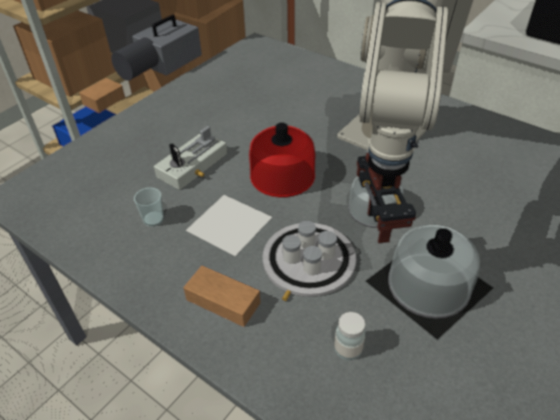

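View pics/side7.png

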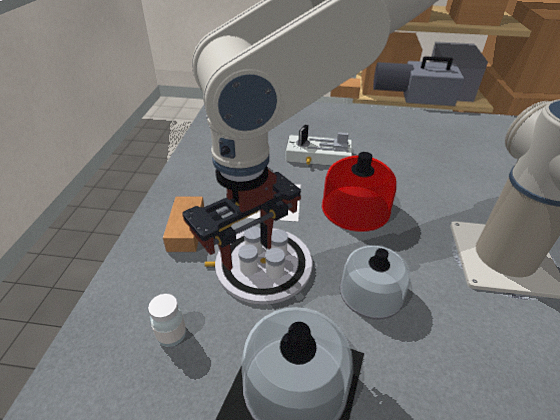

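>>> move_arm:
  motion:
    - [[0,-0.25,0],[0,0,0]]
    - [[0,-0.5,0],[0,0,0]]
    - [[0.015,-0.8,0],[0,0,0]]
    - [[0.015,-0.985,0],[0,0,0]]
    - [[0.015,-0.985,0],[0,0,0]]

```text
t: 45.92
ee_pos: [476.7, 385.0, 216.3]
orientation: [-2.901, -1.206, 0.0]
ft_force: [1.1, 0.1, 0.6]
width: 70.2
```

```bash
python3 - <<'E'
from h import *
to(478,386.5,137,45)
E
```

```text
t 45.92 shift [ 0.014 -0.001  0.529] rot [-0.     0.     0.002] calls 1 ee [476.7 385.  216.3] F [1.1 0.1 0.6] w 70.2
```

>>> move_arm:
  motion:
    - [[0.01,0,0.12],[0,0,0]]
    - [[0.01,0,0.25],[0,0,0]]
    - [[0.01,0,0.38],[0,0,0]]
    - [[0.01,0,0.48],[0,0,0]]
    - [[0.01,0,0.52],[0,0,0]]

```text
t: 46.55
ee_pos: [478.6, 384.2, 136.5]
orientation: [2.902, 1.201, -0.003]
ft_force: [0.2, -0.6, 0.5]
width: 70.2
```

>>> move_arm:
  motion:
    - [[0,0,0],[0,0,0]]
    - [[0,0,0],[0,0,0]]
    - [[0,0,0],[0,0,0]]
    - [[0,0,0],[0,0,0]]
    - [[0,0,0],[0,0,0]]
  gripper: 0

```text
t: 47.18
ee_pos: [478.9, 384.8, 138.7]
orientation: [2.903, 1.202, 0.0]
ft_force: [-1.8, -1.5, 3.6]
width: 35.9
```

>>> move_arm:
  motion:
    - [[0,0,-0.06],[0,0,0]]
    - [[0,0,-0.2],[0,0,0]]
    - [[0,0,-0.4],[0,0,0]]
    - [[0,0,-0.6],[0,0,0]]
    - [[0,0,-0.73],[0,0,0]]

```text
t: 47.8
ee_pos: [478.8, 384.8, 248.7]
orientation: [-2.903, -1.202, -0.0]
ft_force: [0.2, 0.1, -7.3]
width: 35.3
```

```bash
python3 - <<'E'
from h import *
to(583,110.3,245,45)
for c in ['scene','side']:
    save(c,c+'8.png');pts(c,['jar_knob','plate_top'])
E
```

```text
t 47.8 shift [-0.802  1.786  0.025] rot [-0. -0. -0.] calls 2 ee [478.8 384.8 248.7] F [ 0.2  0.1 -7.3] w 35.3
scene jar_knob [(0.84, [327.0, 158.0, 118.0]), (0.76, [359.0, -135.0, 156.0]), (0.68, [478.0, 389.0, 265.0])]
scene plate_top [(0.73, [584.0, 112.0, 17.0])]
side jar_knob [(0.91, [330.0, 153.0, 112.0]), (0.86, [361.0, -137.0, 155.0]), (0.83, [481.0, 388.0, 263.0])]
side plate_top [(0.55, [581.0, 112.0, 12.0])]
```

View pics/scene8.png

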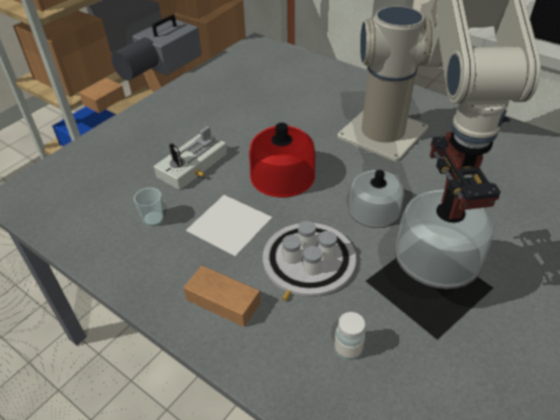

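>>> move_arm:
  motion:
    - [[-0.04,0.1,0],[0,0,0]]
    - [[-0.13,0.28,0],[0,0,0]]
    - [[-0.22,0.48,0],[0,0,0]]
    - [[-0.31,0.69,0],[0,0,0]]
    - [[-0.4,0.9,0],[0,0,0]]

```text
t: 48.72
ee_pos: [532.1, 244.8, 247.0]
orientation: [2.902, 1.201, -0.002]
ft_force: [-0.5, -0.2, -6.9]
width: 35.4
```

>>> move_arm:
  motion:
    - [[-0.09,0.2,0],[0,0,0]]
    - [[-0.19,0.42,0],[0,0,0]]
    - [[-0.29,0.64,0],[0,0,0]]
    - [[-0.37,0.82,0],[0,0,0]]
    - [[-0.4,0.885,0],[0,0,0]]

```text
t: 49.35
ee_pos: [583.4, 108.2, 247.0]
orientation: [2.904, 1.198, -0.002]
ft_force: [0.5, 0.6, -7.6]
width: 35.7
```

```bash
cat > ring.py <<'E'
from h import *
def ring(c,fn,xy,z,r,crop,more=()):
    im=ctrl.get_image(c); d=im['pixels'].copy(); a=np.linspace(0,2*np.pi,72)
    x0,y0,x1,y1=crop
    s=4; d=cv2.resize(d[y0:y1,x0:x1],None,fx=s,fy=s,interpolation=cv2.INTER_CUBIC)
    for (q,zz,rr,col) in [(xy,z,r,(255,0,0))]+list(more):
        for u in proj(im,np.c_[q[0]+rr*np.cos(a),q[1]+rr*np.sin(a),zz+0*a]):
            cv2.circle(d,tuple(int(v) for v in ((u+.5-[x0,y0])*s-.5).round()),1,col,-1)
    cv2.imwrite('pics/'+fn,d[:,:,::-1])
E
python3 - <<'E'
from ring import *
to(583,110,165,45)
o=ctrl.get_obs()['ee_pos']
for c in ['scene','side']:
    pts(c,['jar_knob']) 
    ring(c,c+'9.png',o[:2],o[2]-138.7,95,(230,150,380,300) if c=='scene' else (190,150,340,300),[((583,110),16,115,(0,0,255))])
E
```

```text
t 49.35 shift [ 0.007 -0.01   0.547] rot [-0.     0.001 -0.003] calls 1 ee [583.4 108.2 247. ] F [ 0.5  0.6 -7.6] w 35.7
scene jar_knob [(0.84, [327.0, 158.0, 118.0]), (0.76, [359.0, -135.0, 156.0]), (0.68, [478.0, 389.0, 265.0])]
side jar_knob [(0.91, [330.0, 153.0, 112.0]), (0.86, [361.0, -137.0, 155.0]), (0.83, [481.0, 388.0, 263.0])]
```

View pics/scene9.png

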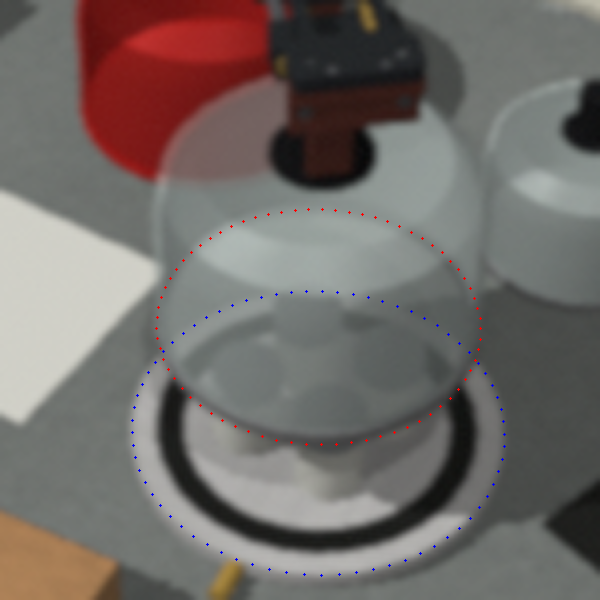

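View pics/side9.png

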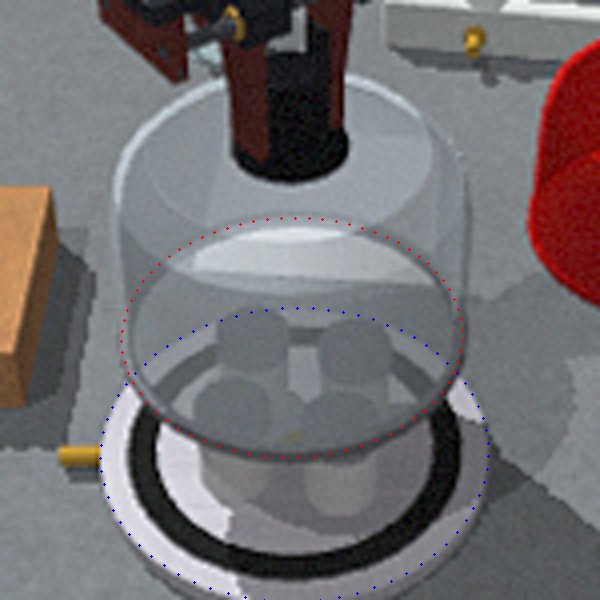

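>>> move_arm:
  motion:
    - [[0.005,-0.01,0.1],[0,0,0]]
    - [[0.005,-0.01,0.22],[0,0,0]]
    - [[0.005,-0.01,0.35],[0,0,0]]
    - [[0.005,-0.01,0.47],[0,0,0]]
    - [[0.005,-0.01,0.54],[0,0,0]]

```text
t: 50.18
ee_pos: [581.9, 112.4, 164.8]
orientation: [-2.902, -1.202, 0.004]
ft_force: [-0.4, -0.6, -6.5]
width: 35.4
```

>>> move_arm:
  motion:
    - [[0,0,0.02],[0,0,0]]
    - [[0,0,0.03],[0,0,0]]
    - [[0,0,0.035],[0,0,0]]
    - [[0,0,0.04],[0,0,0]]
    - [[0,0,0.04],[0,0,0]]

```text
t: 50.8
ee_pos: [582.9, 112.2, 161.0]
orientation: [2.903, 1.202, 0.001]
ft_force: [-0.2, -1.3, -7.5]
width: 35.6
```

```bash
python3 - <<'E'
from ring import *
to(583,110,154.7,45)
o=ctrl.get_obs()['ee_pos']
for c in ['scene','side']:
    ring(c,c+'10.png',o[:2],o[2]-138.7,95,(230,150,380,300) if c=='scene' else (190,150,340,300),[((583,110),16,115,(0,0,255))])
E
```

```text
t 50.8 shift [-0.01   0.011  0.042] rot [ 0. -0. -0.] calls 1 ee [582.9 112.2 161. ] F [-0.2 -1.3 -7.5] w 35.6
```

View pics/side10.png

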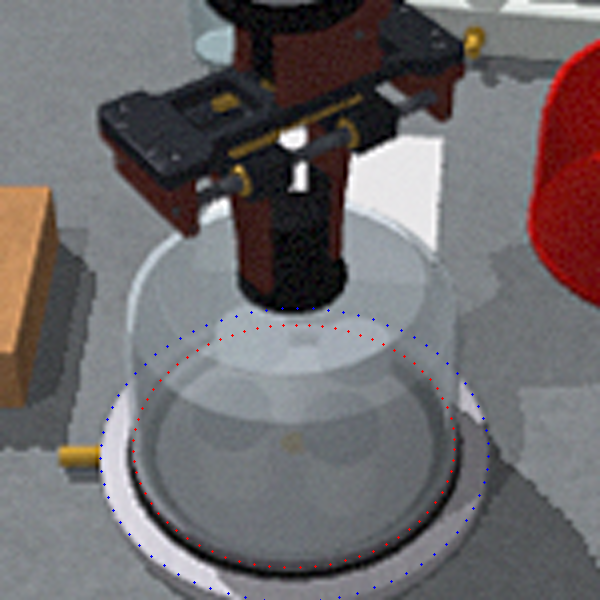

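View pics/scene10.png

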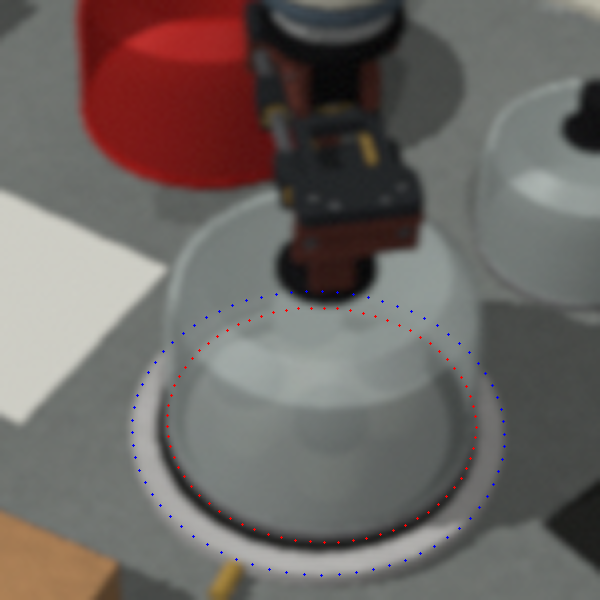

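>>> move_arm:
  motion:
    - [[-0.005,0.005,0],[0,0,0]]
    - [[-0.01,0.01,0.01],[0,0,0]]
    - [[-0.01,0.01,0.02],[0,0,0]]
    - [[-0.01,0.01,0.025],[0,0,0]]
    - [[-0.01,0.01,0.03],[0,0,0]]

```text
t: 51.52
ee_pos: [582.8, 110.1, 156.2]
orientation: [2.903, 1.202, -0.0]
ft_force: [-1.0, 0.6, -7.2]
width: 36.0
```

>>> move_arm:
  motion:
    - [[0,0,0.004],[0,0,0]]
    - [[0,0,0.008],[0,0,0]]
    - [[0,0,0.012],[0,0,0]]
    - [[0,0,0.012],[0,0,0]]
    - [[0,0,0.012],[0,0,0]]

```text
t: 52.15
ee_pos: [582.8, 110.1, 154.8]
orientation: [2.903, 1.202, 0.0]
ft_force: [-2.0, -0.8, -1.8]
width: 35.4
```

>>> move_arm:
  motion:
    - [[0,0,0.002],[0,0,0]]
    - [[0,0,0.003],[0,0,0]]
    - [[0,0,0.003],[0,0,0]]
    - [[0,0,0.003],[0,0,0]]
    - [[0,0,0.003],[0,0,0]]

```text
t: 52.78
ee_pos: [582.8, 110.0, 154.7]
orientation: [2.903, 1.202, 0.0]
ft_force: [-4.8, -2.7, 5.6]
width: 35.4
```

>>> move_arm:
  motion:
    - [[0,0,0],[0,0,0]]
    - [[0,0,0],[0,0,0]]
    - [[0,0,0],[0,0,0]]
    - [[0,0,-0.2],[0,0,0]]
    - [[0,0,-0.5],[0,0,0]]
  gripper: 0.8

```text
t: 53.4
ee_pos: [581.9, 110.0, 228.4]
orientation: [-2.902, -1.201, 0.005]
ft_force: [0.1, 0.7, 0.8]
width: 70.3
```

>>> move_arm:
  motion:
    - [[-0.2,0.2,-0.05],[0,0,0]]
    - [[-0.4,0.4,-0.05],[0,0,0]]
    - [[-0.6,0.6,-0.05],[0,0,0]]
    - [[-0.8,0.8,-0.05],[0,0,0]]
    - [[-0.9,0.9,-0.05],[0,0,0]]
  gripper: 0.5

```text
t: 54.02
ee_pos: [582.8, -82.6, 236.5]
orientation: [2.904, 1.199, 0.001]
ft_force: [0.3, 0.4, -0.4]
width: 43.9
```

```bash
python3 - <<'E'
from ring import *
to(536,-388,160,-90)
for c in ['scene','side']:
    ring(c,c+'11.png',(583,110),16,95,(230,150,380,300) if c=='scene' else (190,150,340,300),[((583,110),16,115,(0,0,255))])
    pts(c,['jar_knob','jar_rim','knob_grip','lock_fin','regulator'])
    im=ctrl.get_image(c)['pixels']
    cr=im[120:200,140:240] if c=='scene' else im[110:180,270:370]
    cv2.imwrite('pics/%s_reg.png'%c,cv2.resize(cr,None,fx=6,fy=6,interpolation=cv2.INTER_CUBIC)[:,:,::-1])
E
```

```text
t 54.02 shift [-1.658  1.223  0.51 ] rot [-0.    -0.     2.248] calls 3 ee [582.8 -82.6 236.5] F [ 0.3  0.4 -0.4] w 43.9
scene jar_knob [(0.88, [585.0, 112.0, 173.0]), (0.74, [359.0, -135.0, 153.0]), (0.34, [805.0, 24.0, 3.0])]
scene jar_rim []
scene knob_grip [(0.73, [539.0, -388.0, 85.0])]
scene lock_fin [(0.64, [409.0, -390.0, 76.0])]
scene regulator [(0.97, [484.0, -386.0, 0.0])]
side jar_knob [(0.98, [331.0, 151.0, 111.0]), (0.86, [360.0, -138.0, 155.0]), (0.82, [582.0, 115.0, 168.0])]
side jar_rim []
side knob_grip [(0.72, [534.0, -386.0, 83.0])]
side lock_fin [(0.8, [411.0, -385.0, 77.0])]
side regulator [(0.73, [480.0, -391.0, 3.0])]
```

View pics/side11.png

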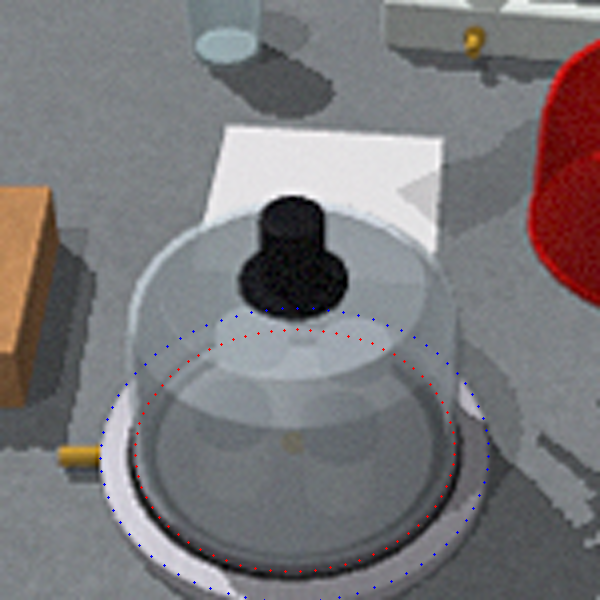

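View pics/scene11.png

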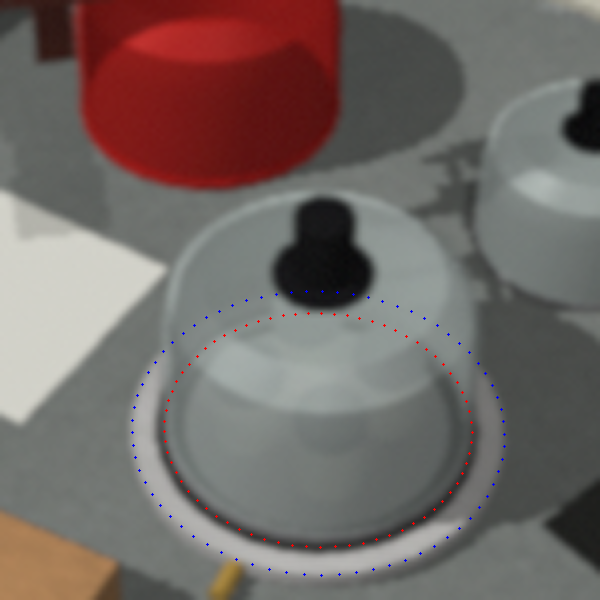

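View pics/scene_reg.png

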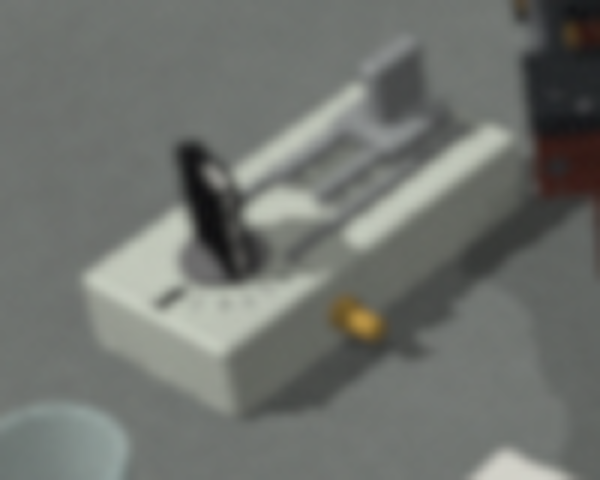

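View pics/side_reg.png

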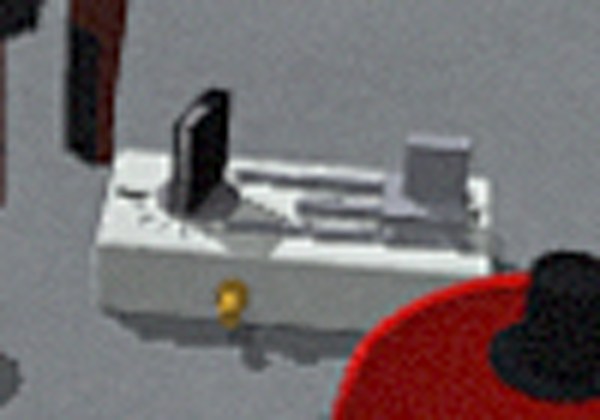

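```bash
python3 -c "
from h import *
to(530,-420,215,10); print(ctrl.get_obs()['qpos'])"
```

```text
t 54.73 shift [-1.849  1.352  0.143] rot [ 0.    -0.     0.583] calls 2 ee [582.7 -80.5 236.5] F [-0.7  0.4  0.1] w 44.3
[-1.57501390e-01  3.53897567e-01  1.70146757e+00  2.22330217e-05
  1.08619710e+00 -9.42974155e-01]
```

>>> move_arm:
  motion:
    - [[-0.25,0.2,0],[0,0,0]]
    - [[-0.5,0.4,0],[0,0,0]]
    - [[-0.75,0.6,0],[0,0,0]]
    - [[-0.93,0.68,0],[0,0,0]]
    - [[-0.93,0.68,0],[0,0,0]]

```text
t: 55.35
ee_pos: [555.4, -253.3, 236.4]
orientation: [-2.904, -1.197, 0.0]
ft_force: [-0.4, 0.7, 0.8]
width: 44.1
```

>>> move_arm:
  motion:
    - [[-0.25,0.2,0],[0,0,0.15]]
    - [[-0.5,0.4,0],[0,0,0.3]]
    - [[-0.75,0.6,0],[0,0,0.45]]
    - [[-0.92,0.68,0],[0,0,0.58]]
    - [[-0.92,0.68,0],[0,0,0.58]]

```text
t: 55.98
ee_pos: [530.5, -421.8, 236.2]
orientation: [-3.129, -0.277, -0.0]
ft_force: [0.4, 0.2, -0.1]
width: 44.1
```

```bash
python3 -c "
from wl import *
wl('w7.png',536,-388,103,10,103)
pts('wrist',['knob_grip','lock_fin','regulator'])"
```

```text
t 55.98 shift [ 0.076 -0.215  0.888] rot [-0.    -0.     0.002] calls 1 ee [ 530.5 -421.8  236.2] F [ 0.4  0.2 -0.1] w 44.1
wrist knob_grip [(0.75, [536.0, -390.0, 84.0]), (0.41, [706.0, -313.0, 1.0])]
wrist lock_fin [(0.6, [406.0, -387.0, 79.0])]
wrist regulator [(0.62, [478.0, -384.0, -2.0])]
```

View pics/w7.png

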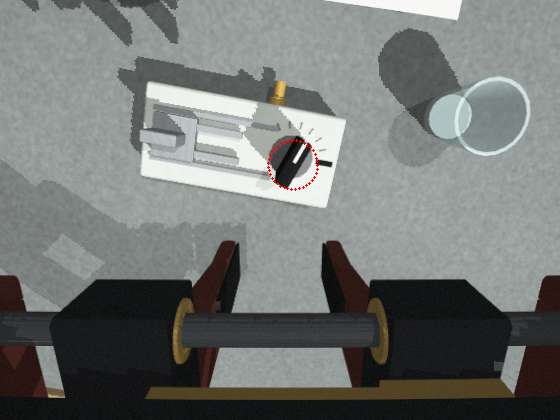

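```bash
python3 - <<'E'
from h import *
im=wimg()
cr=im['pixels'][70:220,130:360]; cv2.imwrite('pics/w7c.png',cv2.resize(cr,None,fx=3.4,fy=3.4,interpolation=cv2.INTER_CUBIC)[:,:,::-1])
print(ray(im,[(148,83),(345,120),(328,207),(142,177)],45).round(1))
print(ray(im,[(332,164)],45).round(1))
print(ray(im,[(296,161),(307,144)],103).round(1))
E
```

```text
[[ 379.7 -337.5   45. ]
 [ 584.8 -337.5   45. ]
 [ 587.7 -432.4   45. ]
 [ 380.6 -435.6   45. ]]
[[ 581.5 -384.7   45. ]]
[[ 538.7 -381.7  103. ]
 [ 545.4 -365.2  103. ]]
```

View pics/w7c.png

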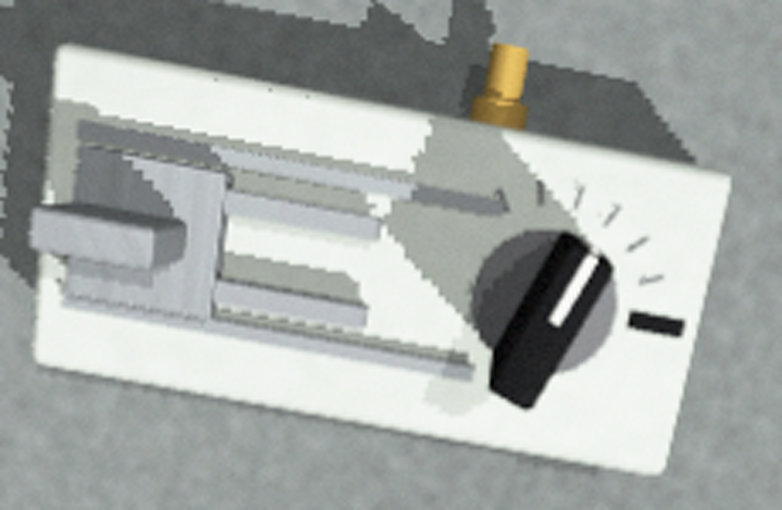

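```bash
python3 -c "
from h import *
to(537,-387,130,-20)"
```

```text
t 56.23 shift [ 0.077 -0.208  0.711] rot [-0.    -0.     0.506] calls 1 ee [ 531.2 -419.7  236.6] F [0.5 0.  0.5] w 44.0
```

>>> move_arm:
  motion:
    - [[0.03,-0.07,0.15],[0,0,0.15]]
    - [[0.06,-0.14,0.35],[0,0,0.3]]
    - [[0.077,-0.208,0.55],[0,0,0.45]]
    - [[0.077,-0.208,0.7],[0,0,0.506]]
    - [[0.077,-0.208,0.71],[0,0,0.506]]

```text
t: 56.85
ee_pos: [535.9, -386.7, 128.5]
orientation: [-3.092, 0.546, 0.005]
ft_force: [-1.1, 0.5, 0.6]
width: 43.8
```

```bash
python3 - <<'E'
from h import *
to(537,-387,66,-20)
for c in ['scene','side']:
    im=ctrl.get_image(c)['pixels']
    cr=im[100:200,140:265] if c=='scene' else im[90:180,260:380]
    cv2.imwrite('pics/%s_r2.png'%c,cv2.resize(cr,None,fx=6,fy=6,interpolation=cv2.INTER_CUBIC)[:,:,::-1])
im=wimg(); cv2.imwrite('pics/w8.png',im['pixels'][:,:,::-1])
E
```

```text
t 56.85 shift [ 0.009 -0.     0.416] rot [-0.001  0.003 -0.001] calls 1 ee [ 535.9 -386.7  128.5] F [-1.1  0.5  0.6] w 43.8
```

View pics/w8.png

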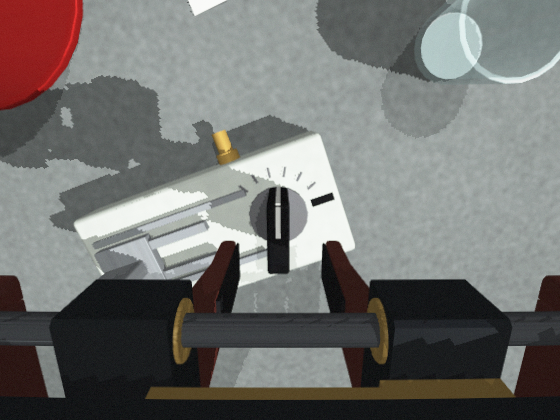

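View pics/side_r2.png

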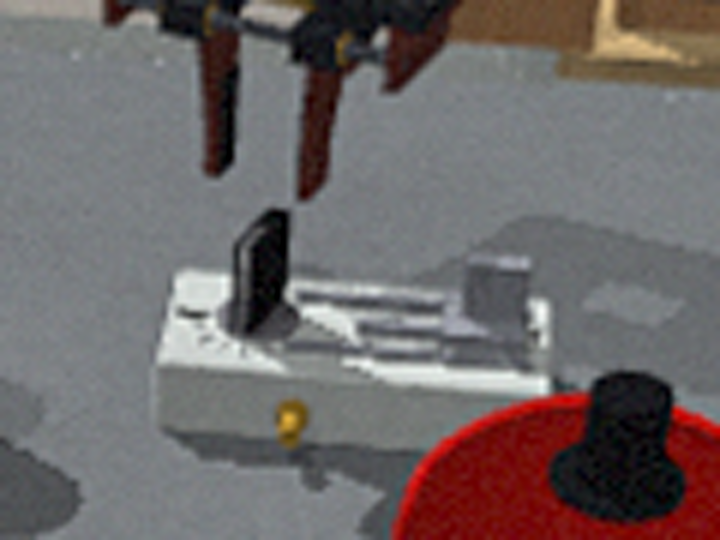

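View pics/scene_r2.png

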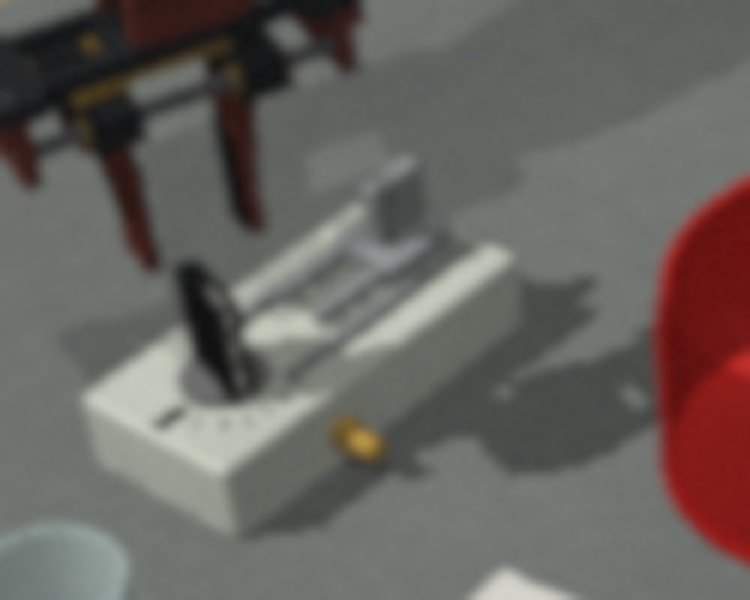

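>>> move_arm:
  motion:
    - [[0,0,0.1],[0,0,0]]
    - [[0,0,0.2],[0,0,0]]
    - [[0,0,0.3],[0,0,0]]
    - [[0,0,0.4],[0,0,0]]
    - [[0,0,0.415],[0,0,0]]

```text
t: 57.62
ee_pos: [535.6, -388.0, 65.9]
orientation: [-3.092, 0.55, 0.004]
ft_force: [-0.8, -0.4, 0.7]
width: 43.9
```

>>> move_arm:
  motion:
    - [[0,0,0],[0,0,0]]
    - [[0,0,0],[0,0,0]]
    - [[0,0,0],[0,0,0]]
    - [[0,0,0],[0,0,0]]
    - [[0,0,0],[0,0,0]]
  gripper: 0

```text
t: 58.25
ee_pos: [535.5, -388.2, 68.2]
orientation: [-3.093, 0.55, 0.003]
ft_force: [-4.4, 1.1, 5.3]
width: 13.6
```

```bash
python3 - <<'E'
from h import *
to(537,-387,66,-90)
o=ctrl.get_obs();print(R.from_rotvec(o['orientation']).as_matrix()[:,0],o['moment'])
im=wimg(); cv2.imwrite('pics/w9.png',im['pixels'][:,:,::-1])
E
```

```text
t 58.25 shift [ 0.007 -0.011  0.015] rot [1.000e-03 2.000e-03 1.164e+00] calls 2 ee [ 535.5 -388.2   68.2] F [-4.4  1.1  5.3] w 13.6
[ 0.93863679 -0.3449024  -0.00181774] [0.17816103 0.96673435 0.00991917]
```

View pics/w9.png

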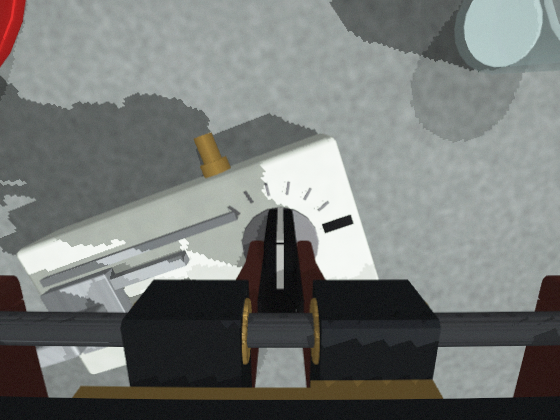

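>>> move_arm:
  motion:
    - [[0,0,0],[0,0,0.08]]
    - [[0,0,0],[0,0,0.2]]
    - [[0,0,0],[0,0,0.33]]
    - [[0,0,0],[0,0,0.46]]
    - [[0,0,0],[0,0,0.582]]

```text
t: 58.92
ee_pos: [535.1, -387.9, 68.2]
orientation: [-2.782, 1.459, 0.004]
ft_force: [-6.4, 1.7, 7.2]
width: 13.9
```

```bash
python3 - <<'E'
from h import *
to(537,-387,66,-90)
o=ctrl.get_obs();print(o['moment'])
E
```

```text
t 58.92 shift [ 0.002 -0.014  0.015] rot [0.002 0.002 0.578] calls 1 ee [ 535.1 -387.9   68.2] F [-6.4  1.7  7.2] w 13.9
[0.43302878 1.22313165 0.06012834]
```

>>> move_arm:
  motion:
    - [[0,0,0],[0,0,0.1]]
    - [[0,0,0],[0,0,0.25]]
    - [[0,0,0],[0,0,0.4]]
    - [[0,0,0],[0,0,0.52]]
    - [[0,0,0],[0,0,0.58]]

```text
t: 59.55
ee_pos: [535.0, -387.5, 68.2]
orientation: [2.22, -2.222, -0.005]
ft_force: [-6.7, 3.8, 8.2]
width: 14.0
```

```bash
python3 - <<'E'
from h import *
to(537,-387,66,-90)
o=ctrl.get_obs();print(o['moment'])
im=wimg(); cv2.imwrite('pics/w10.png',im['pixels'][:,:,::-1])
E
```

```text
t 59.55 shift [-0.004 -0.013  0.015] rot [ 0.003  0.002 -0.001] calls 1 ee [ 535.  -387.5   68.2] F [-6.7  3.8  8.2] w 14.0
[0.67041027 1.2239802  0.04565452]
```

View pics/w10.png

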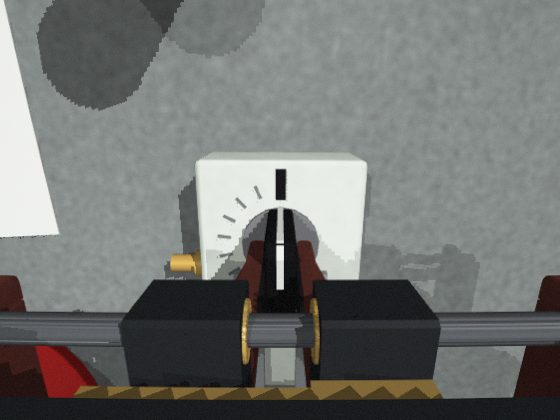

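>>> move_arm:
  motion:
    - [[0,0,0],[0,0,0]]
    - [[0,0,0],[0,0,0]]
    - [[0,0,0],[0,0,0]]
    - [[0,0,-0.2],[0,0,0]]
    - [[0,0,-0.45],[0,0,0]]
  gripper: 0.5

```text
t: 60.22
ee_pos: [536.0, -388.1, 134.9]
orientation: [2.223, -2.219, -0.003]
ft_force: [0.5, -0.3, -0.1]
width: 43.9
```

```bash
python3 - <<'E'
from h import *
to(410,-387,120,-90)
im=wimg(); cv2.imwrite('pics/w11.png',im['pixels'][:,:,::-1])
for c in ['scene','side']:
    ctrl.get_image(c); pts(c,['lock_fin','knob_grip'])
E
```

```text
t 60.23 shift [-0.009  0.84   0.101] rot [0.002 0.001 0.002] calls 1 ee [ 536.  -388.1  134.9] F [ 0.5 -0.3 -0.1] w 43.9
scene lock_fin [(0.69, [410.0, -391.0, 75.0])]
scene knob_grip [(0.52, [537.0, -386.0, 84.0])]
side lock_fin [(0.57, [410.0, -387.0, 77.0])]
side knob_grip [(0.62, [534.0, -388.0, 83.0])]
```

View pics/w11.png

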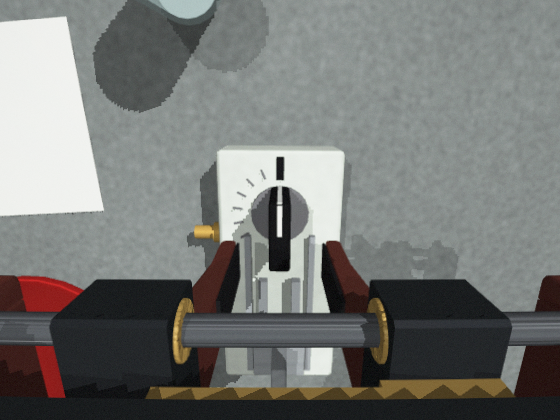

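>>> move_arm:
  motion:
    - [[0,0.2,0],[0,0,0]]
    - [[0,0.45,0],[0,0,0]]
    - [[0,0.7,0],[0,0,0]]
    - [[0,0.83,0],[0,0,0]]
    - [[0,0.838,0.05],[0,0,0]]

```text
t: 61.2
ee_pos: [410.3, -389.0, 127.5]
orientation: [-2.222, 2.221, -0.001]
ft_force: [0.8, -0.3, -0.0]
width: 43.8
```

```bash
python3 - <<'E'
from h import *
to(410,-387.8,66,-90)
im=wimg(); cv2.imwrite('pics/w12.png',im['pixels'][:,:,::-1]); print(proj(im,[(410,-387.8,94),(410,-387.8,64)]))
E
```

```text
t 61.2 shift [-0.008  0.002  0.41 ] rot [-0. -0.  0.] calls 1 ee [ 410.3 -389.   127.5] F [ 0.8 -0.3 -0. ] w 43.8
[[278.56031084 238.26707129]
 [278.7615324  223.50619528]]
```

View pics/w12.png

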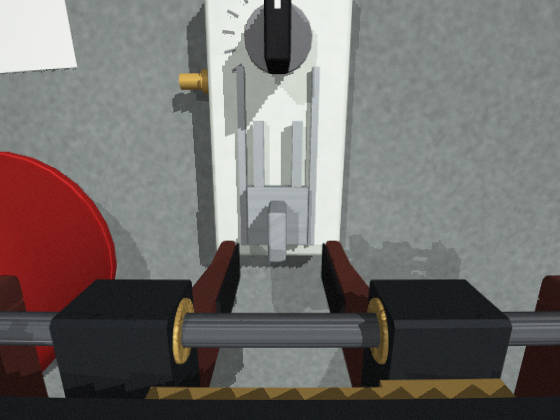

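>>> move_arm:
  motion:
    - [[-0.008,0,0.1],[0,0,0]]
    - [[-0.008,0,0.2],[0,0,0]]
    - [[-0.008,0,0.3],[0,0,0]]
    - [[-0.008,0,0.39],[0,0,0]]
    - [[-0.008,0,0.405],[0,0,0]]

```text
t: 61.88
ee_pos: [410.2, -386.9, 65.5]
orientation: [2.223, -2.219, -0.004]
ft_force: [-1.0, -0.8, 0.8]
width: 44.0
```

>>> move_arm:
  motion:
    - [[0,0,0],[0,0,0]]
    - [[0,0,0],[0,0,0]]
    - [[0,0,0],[0,0,0]]
    - [[0,0,0],[0,0,0]]
    - [[0,0,0],[0,0,0]]
  gripper: 0

```text
t: 62.5
ee_pos: [410.7, -386.8, 67.5]
orientation: [-2.222, 2.22, 0.001]
ft_force: [0.5, 4.9, 6.3]
width: 11.9
```

>>> move_arm:
  motion:
    - [[0,-0.05,0],[0,0,0]]
    - [[0,-0.12,0],[0,0,0]]
    - [[0,-0.19,0],[0,0,0]]
    - [[0,-0.26,0],[0,0,0]]
    - [[0,-0.33,0],[0,0,0]]

```text
t: 63.12
ee_pos: [460.1, -387.0, 67.4]
orientation: [-2.223, 2.22, 0.002]
ft_force: [-1.9, 2.5, 5.2]
width: 12.0
```

```bash
python3 - <<'E'
from h import *
to(485,-387.8,66,-90)
im=wimg(); cv2.imwrite('pics/w13.png',im['pixels'][:,:,::-1])
E
```

```text
t 63.12 shift [ 0.005 -0.166  0.01 ] rot [0.001 0.001 0.001] calls 1 ee [ 460.1 -387.    67.4] F [-1.9  2.5  5.2] w 12.0
```

View pics/w13.png

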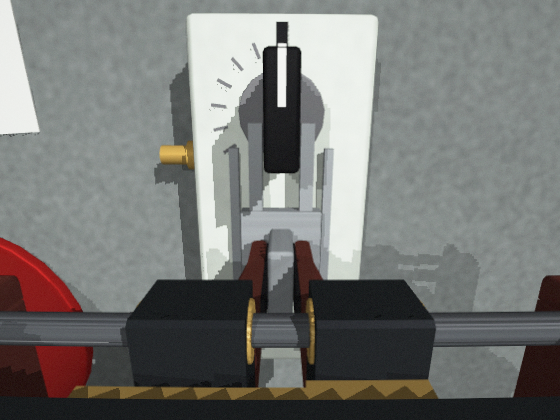

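>>> move_arm:
  motion:
    - [[0,-0.04,0],[0,0,0]]
    - [[0,-0.08,0],[0,0,0]]
    - [[0,-0.12,0],[0,0,0]]
    - [[0,-0.15,0],[0,0,0]]
    - [[0,-0.165,0],[0,0,0]]

```text
t: 63.8
ee_pos: [484.8, -387.2, 67.4]
orientation: [2.223, -2.22, -0.001]
ft_force: [-4.6, 2.3, 6.9]
width: 12.0
```

>>> move_arm:
  motion:
    - [[0,-0.005,0],[0,0,0]]
    - [[0,-0.01,0],[0,0,0]]
    - [[0,-0.013,0],[0,0,0]]
    - [[0,-0.016,0],[0,0,0]]
    - [[0,-0.016,0],[0,0,0]]

```text
t: 64.42
ee_pos: [484.9, -387.1, 67.4]
orientation: [2.222, -2.218, -0.006]
ft_force: [-10.0, 1.5, 11.6]
width: 11.8
```

>>> move_arm:
  motion:
    - [[0,-0.005,0],[0,0,0]]
    - [[0,-0.01,0],[0,0,0]]
    - [[0,-0.015,0],[0,0,0]]
    - [[0,-0.015,0],[0,0,0]]
    - [[0,-0.015,0],[0,0,0]]

```text
t: 65.05
ee_pos: [485.0, -387.1, 67.4]
orientation: [2.221, -2.217, -0.011]
ft_force: [-18.0, 0.6, 16.2]
width: 11.8
```

```bash
python3 - <<'E'
from h import *
to(485,-387.8,66,-90)
im=wimg(); cv2.imwrite('pics/w14.png',im['pixels'][:,:,::-1])
E
```

```text
t 65.05 shift [0.005 0.    0.009] rot [0.007 0.002 0.002] calls 1 ee [ 485.  -387.1   67.4] F [-18.    0.6  16.2] w 11.8
```

View pics/w14.png

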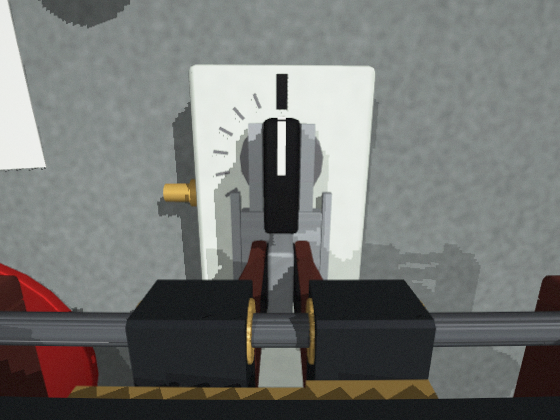

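>>> move_arm:
  motion:
    - [[0,0.005,0],[0,0,0]]
    - [[0,0.01,0],[0,0,0]]
    - [[0,0.01,0],[0,0,0]]
    - [[0,0.01,0],[0,0,0]]
    - [[0,0.01,-0.02],[0,0,0]]
  gripper: 0.5

```text
t: 65.72
ee_pos: [488.2, -387.2, 69.8]
orientation: [2.224, -2.219, -0.001]
ft_force: [0.7, 0.8, -0.4]
width: 44.1
```

>>> move_arm:
  motion:
    - [[0,0,-0.15],[0,0,0]]
    - [[0,0,-0.35],[0,0,0]]
    - [[0,0,-0.6],[0,0,0]]
    - [[0,0,-0.9],[0,0,0]]
    - [[0,0,-1],[0,0,0]]

```text
t: 66.35
ee_pos: [489.4, -388.3, 223.1]
orientation: [-2.223, 2.219, -0.008]
ft_force: [-0.1, 0.2, 0.2]
width: 43.9
```

```bash
python3 - <<'E'
from ring import *
o=ctrl.get_obs();print(o['t'],o['ee_pos'],o['ft_force'])
im=wimg(); cv2.imwrite('pics/w15.png',im['pixels'][:,:,::-1])
for c in ['scene','side']:
    save(c,c+'15.png'); pts(c,['lock_fin','jar_knob','carton','beaker','flask'])
E
```

```text
66.35 [ 489.35194583 -388.30174442  223.1208111 ] [-0.10986577  0.1640833   0.17692215]
scene lock_fin [(0.72, [483.0, -393.0, 74.0])]
scene jar_knob [(0.91, [324.0, 154.0, 117.0]), (0.88, [584.0, 113.0, 173.0]), (0.6, [358.0, -132.0, 153.0]), (0.59, [742.0, 322.0, 4.0])]
scene carton [(0.79, [804.0, 20.0, 1.0])]
scene beaker [(0.75, [711.0, -311.0, 1.0])]
scene flask [(0.94, [740.0, 323.0, 1.0])]
side lock_fin [(0.63, [486.0, -386.0, 77.0])]
side jar_knob [(0.85, [362.0, -138.0, 155.0]), (0.74, [585.0, 114.0, 168.0]), (0.63, [331.0, 153.0, 112.0])]
side carton [(0.59, [804.0, 23.0, -1.0])]
side beaker [(0.91, [709.0, -311.0, 0.0]), (0.62, [480.0, -392.0, 2.0])]
side flask [(0.64, [735.0, 324.0, -4.0])]
```

View pics/w15.png

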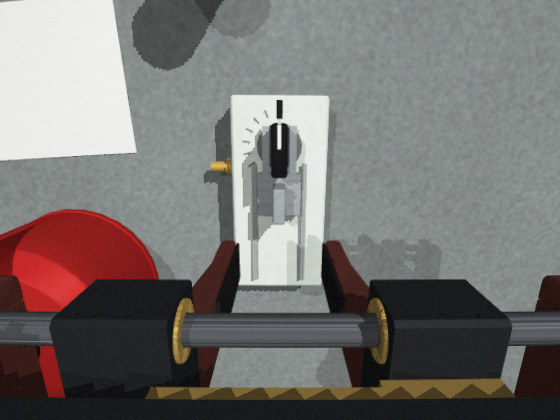

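View pics/scene15.png

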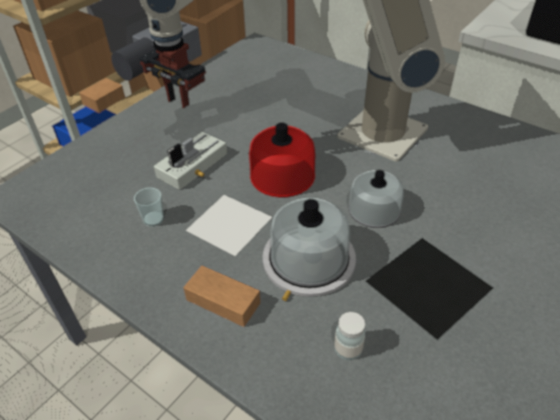

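View pics/side15.png

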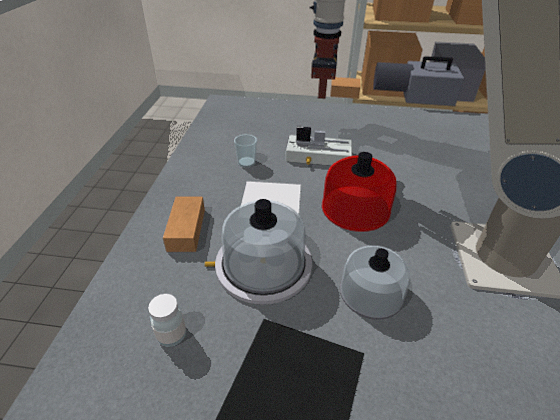

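```bash
python3 -c "
from h import *
print(ctrl.close_job())"
```

```text
the job is handed in; nothing more can be done
None
```

The leak test is set up and the job was handed in at about 66 s, with the gripper clear of everything.

**What I did**
- I lifted the jar off the plate and parked it on the black mat. All four pots then went upright in a 60 mm square around the plate's middle.
- One pot (`pot2`) had been knocked aside early on. I found it again at about (622, -197) before picking it up.
- I set the jar back over the pots and turned the knob until its pointer was on the thick mark. Only then did I slide the lock fork home.

**Last checks**
- **Jar:** the outline drawn over both camera pictures fits a jar flat on the plate and centred to about 1–2 mm. The network put the knob 2–4 mm further along +y, at about (584, 113) against a plate centre of (583, 110). I put that down to its known few-millimetre error.
- **Pots:** the detector found all four within about 5 mm of their spots before the jar went down. I did not measure them again afterwards, since they are hard to see through it.
- **Knob:** the wrist picture shows the pointer line in line with the mark, both when I let go and at the end.
- **Lock:** the fork moved about 74–75 mm and then held against an 18 N push. Its fin now reads x of about 485, up from 410.
- **Bystanders:** the carton, beaker and flask read within a few millimetres of where they started. The red and small jars look untouched.

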